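# Draw the top drive off the stack and dock it

## Task

Load the uppermost drive of the stack in the open-fronted holder into the bench dock. Touch down on its top face gently and, with light fingertip pressure, slide it out over the open front while the drives below stay put; then take it by its sides, lay it on the dock's bed and slide it gently, flat and straight, fully home into the connector slot. Let go of it and leave everything else on the bench where it is.

Things in the scene. Friction and masses are not known exactly. Their poses are not given: they have to be found in the camera images.
- drive1_center (a point): Centre (half-way up) of the uppermost drive, the one to load: a flat 2.5-inch disk drive, bare metal with a blank paper label, 100 mm long (x), 70 mm wide (y), 9.5 mm thick (z), about 115 g. x points to its connector end, at the holder's back wall; z up; its hard top face is 4.75 mm above this point. A fingertip pressing it with 3 to 5 N carries it along; much lighter, the fingertip skids over it.
- drive2_center (a point): Centre of the second drive, directly below, same size and axes; must stay where it is. The drives lie loose and flat on one another, ends flush, metal on metal: if the top one is pressed with more than about 6 N while it is dragged, this one comes along. The stack is rigid and shock-sensitive: touch down on it slower than 1 cm/s (a faster touch gives a blow of 30 N and more).
- drive3_center (a point): Centre of the third drive, same size. Must stay where it is.
- drive4_center (a point): Centre of the lowest drive, same size, on the holder's floor. Must stay where it is.
- holder: Holder of grey painted sheet, fixed to the bench: floor 3 mm thick; two side walls and a back wall, 3 mm thick, 44 mm high, 73 mm apart inside. Origin on the bench under the middle of the stack, x to the back wall, z up; open front at x = -50 mm. The walls stand 3 mm above the top drive's top face with 1.5 mm of play at sides and back, so no drive can be gripped by its sides inside.
- holder_front (a point): Middle of the holder's open front, at the level of the top drive's underside (31.5 mm above the bench); axes as the holder's. The drives' front ends are flush with it. Nothing lies below what sticks out of it; a drive sticking out by more than 48 mm tips over the edge.
- dock: Black plastic drive dock, fixed to the bench; origin on the bench, z up, x the way a drive is pushed in. Bed 58 mm wide (narrower than a drive, so fingers reach down beside it), 22 mm high, from x = -90 mm on. At the far end, x = 45 to 85 mm, a connector head 96 mm wide, 43 mm high. Guides 5 mm high, 73 mm apart, flared at their ends, flank the bed from x = 7 to 45 mm.
- dock_slot (a point): Middle of the slot in the face of the dock's connector head, level with the bed: 73 mm wide, 12 mm high, 10 mm deep, closed above, so that a drive must slide in along the bed, connector end first, until it meets the rigid stop. Axes as the dock's, x into the slot.
- dock_home (a point): Where the centre of the drive lies when fully home in the dock: at x = 5 mm, 26.75 mm above the bench (half the drive's thickness above the bed). Axes as the dock's.
- mouse: Black computer mouse, 105 x 60 x 34 mm, loose; bystander. Origin under its centre.
- pliers: Pliers lying flat, 170 mm long, black handles, loose; bystander.
- screwdriver: Screwdriver with grey handle, 190 mm long, loose; bystander.
- screw_dish: Small round steel dish, 64 mm across, 22 mm high, loose; bystander. Origin under its centre.

How it is judged:
On the way:
1. the top drive has been slid out over the open front by at least 30 mm, still lying flat on the stack (x of drive1_center in the frame of holder below -0.03 m and z of drive1_center in the frame of holder below 0.0385 m and angle between drive1_center's own z axis and vertical below 0.08 rad), for 0.2 s.
At the end, for the whole second after the job is handed in: The drive that was on top lies flat and straight on the dock's bed, fully home in the slot (within 2 mm of the stop), released and at rest; the three other drives are within 5 mm, and mouse, pliers, screwdriver and dish within 20 mm, of where they lay (x of drive1_center in the frame of dock_home above -0.002 m and y of drive1_center in the frame of dock_home between -0.003 and 0.003 m and z of drive1_center in the frame of dock_home below 0.002 m and angle between the x axis of drive1_center and the x axis of dock_home, either way round below 0.06 rad and angle between drive1_center's own z axis and vertical below 0.04 rad and linear speed of drive1 below 0.01 m/s and distance of each of drive2_center, drive3_center, drive4_center from where it was at the start of the episode below 0.005 m and distance of each of mouse, pliers, screwdriver, screw_dish from where it was at the start of the episode below 0.02 m); the robot touches nothing.
It fails at once if the stack is struck or pressed with more than 30 N (between the top drive and the one below it) (contact force between drive1 and drive2 above 30 N).
It fails at once if the drive is forced against the dock with more than 40 N (contact force between drive1 and dock above 40 N).
It fails at once if a lower drive is dragged along or lifted by more than 5 mm (distance of any of drive2_center, drive3_center, drive4_center from where it was at the start of the episode above 0.005 m).
It fails at once if a bystander is disturbed by more than 20 mm (distance of any of mouse, pliers, screwdriver, screw_dish from where it was at the start of the episode above 0.02 m).
It also fails if it takes over 70 s, if anything falls off the work surface, if the arm or the gripper's body presses on something with over 40 N, if the wrist force passes 120 N, or if a joint passes its speed limit or range.

## Robot

A 7-joint arm with a two-finger parallel gripper is mounted at the origin on the work surface. World frame = base frame: x ahead of the robot, y to its left, z up, the work surface at z = 0. Lengths are in m, angles in rad, forces in N, time in s.
With the tool pointing down it reaches from about 0.4 to 0.85 m from the base axis. Payload 10.4 kg.
Tool frame: the origin (TCP) lies on the centre line of the jaws, within the pads' length; the fingertips stand 22 mm ahead of it and the grasp point (between the pads) lies 3 mm ahead of it; z points along the fingers, y is the direction in which the jaws open and shut (so a half turn about z gives the same grasp; the last joint's range is limited). The gripper opens to 85 mm and grips with 20 to 120 N. Pads are 22 mm wide; open, the fingers measure 114 mm over their backs; the gripper's body (76 mm by 85 mm) begins 54 mm behind the grasp point. The pads swing forward as they close: fully open they stand 13 mm farther back than shut.
Start: joints at [1.201, 0.332, -0.065, 1.46, 0.022, 1.35, -0.088], TCP at [0.212, -0.588, 0.253] pointing down, gripper open.
Joint ranges: [-2.6, 2.6], [-0.5, 2.12], [-1.47, 1.34], [0.16, 2.42], [-1.27, 4.41], [0.06, 2.06], [-2.6, 2.6]. Speed limits (rad/s): [2.22, 2.22, 2.79, 2.79, 3.14, 3.14, 3.14].

## Interface

Orientations are given as a unit quaternion [x, y, z, w].
In Python, from workcell import manip gives the robot as it stands. The module is installed in compiled form; this text tells all that it offers.
- The arm moves only by the shell command python3 -m crank 'ROWS' [FORCE]. ROWS is JSON, a list of rows, each a list of 3 entries, a list of its own where there are three numbers: the opening, from -1 (shut) to 1 (fully open), then the shift along the tool's x, y, z normalised to -1 to 1, where 1 is 80 mm, then the turn, a rotation vector about the tool's x, y, z normalised to -1 to 1, where 1 is pi/4 rad. In form: [[jaw, [tx, ty, tz], [ax, ay, az]], ...]. A call has exactly 5 rows; each row shifts and turns the commanded pose from where the row before left it, along the tool's axes as they then stand; what a row does not reach is not made up. A row lasts 1/10 s, in which the tool goes at most 50 mm and 8.59 degrees, less where a joint would pass 70% of its speed; a pose out of reach is approached as far as the arm can. A call with a number of a shift or a turn outside -1 to 1 is refused whole. A call with a gripper value outside its range is refused whole. The fingers move at their own pace and stop on an object; FORCE is the grip in N (left out, the last holds). Time passes only in rows, so rows that do not move let the fingers close, or fill a call up. It gives the time, the measured TCP pose, the force and the opening at its end, in the units of the state.
- manip.get_obs(): the state, without advancing time (a new reading comes with each control period).
- manip.camera(name): name is "side" or "top"; returns the picture (480x640x3 uint8, blue, green, red); there is no depth.
- manip.camera_info(name): a dict with "K" (3x3 intrinsics, pixels), "k1" (the pictures are not rectified: a ray, as slopes to the right and down, at radius r is drawn at 1 + k1 r^2 times it, then the intrinsics apply), "camera_from_world" (4x4, takes a point from world to camera coordinates). Camera axes: x right, y down, z forward; pixel columns grow to the right and rows downward; lengths in m; the calibration is good to about 2 mm. A picture is of the moment at which its call begins. camera_info takes no time and is no camera call.
- manip.hand_in(): hands the job in, once; it reports no verdict.
The state is a dict: "clock": time; "joint_pos": joint angles; "joint_velocities": joint speeds; "tau": joint torques, N m; "position": TCP position; "ee_rot": TCP orientation; "ft_force": force on the tool from outside, world axes, zero at the start; "torque": the same for the moment, N m; "grip_width": opening from 0.0 (shut) to 1.0 (fully open).
Only numpy, scipy, OpenCV 4.12 (cv2) and the standard library are available. Lean on these libraries where they do the work, as an engineer would, in place of code of your own. Each camera call takes 0.05 s, during which the arm holds its last target.

## Working session

There is one attempt and no reset: what is moved stays moved. The work goes in short steps, Python scripts to look and compute and a shell command to move; the robot and the scene stay as the last step left them, time stands still between calls to the robot, and variables do not carry over. Pictures are saved under pics/ and viewed, and the job is handed in when it is done.

```bash
mkdir -p pics; python3 - <<'E'
from workcell import manip
import cv2
print(manip.get_obs())
for n in("side","top"):
    cv2.imwrite(f"pics/{n}0.png",manip.camera(n)); i=manip.camera_info(n); print(n,i)
E
```

```text
{'clock': 0.0, 'joint_pos': array([ 1.20138623,  0.3328701 , -0.06469378,  1.46095338,  0.02156993,
        1.34990621, -0.08849756]), 'joint_velocities': array([ 0.00206964,  0.00165061,  0.00207777, -0.00038737,  0.0011008 ,
        0.00029835,  0.00054099]), 'tau': array([-1.09022028e-03, -6.25443578e+01,  4.85114101e-02, -3.91606092e+01,
        1.62664888e-02,  9.79060162e-03, -1.97012122e-05]), 'position': array([ 0.21231851, -0.58745666,  0.25251124]), 'ee_rot': array([ 9.85001758e-01,  1.72542793e-01, -1.44443893e-04, -7.06913347e-04]), 'ft_force': array([ 0.24205951, -0.22737347,  0.04586351]), 'torque': array([ 0.02705279, -0.04502135,  0.0025619 ]), 'grip_width': 0.9986643449555157}
side {'K': array([[536.6570112 ,   0.        , 325.205589  ],
       [  0.        , 536.6570112 , 239.51362691],
       [  0.        ,   0.        ,   1.        ]]), 'k1': 0.020191108527696077, 'camera_from_world': array([[-0.86250688, -0.50603645,  0.00299992,  0.54483298],
       [-0.39985311,  0.67786675, -0.61693935,  0.2815811 ],
       [ 0.31016025, -0.53331396, -0.78700498,  1.07341932],
       [ 0.        ,  0.        ,  0.        ,  1.        ]])}
top {'K': array([[461.16229428,   0.        , 324.2594957 ],
       [  0.        , 461.16229428, 243.70973843],
       [  0.        ,   0.        ,   1.        ]]), 'k1': 0.03515850398242311, 'camera_from_world': array([[-0.01580612, -0.99980918,  0.01147876,  0.01080473],
       [-0.99707763,  0.0149027 , -0.07492739,  0.62705946],
       [ 0.07474203, -0.01262952, -0.99712292,  1.17952833],
       [ 0.        ,  0.        ,  0.        ,  1.        ]])}
```

View pics/side0.png

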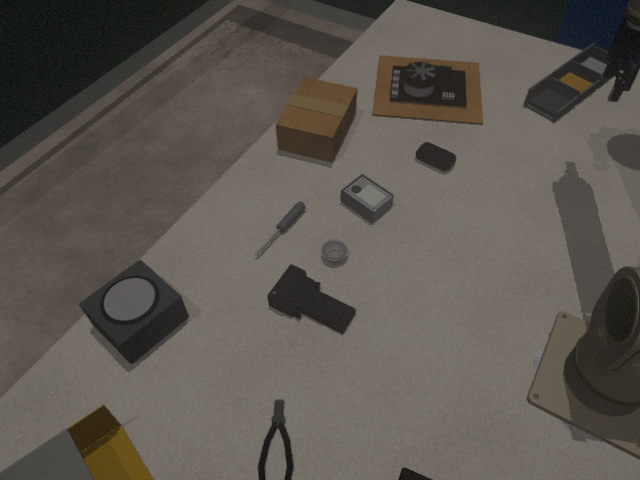

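View pics/top0.png

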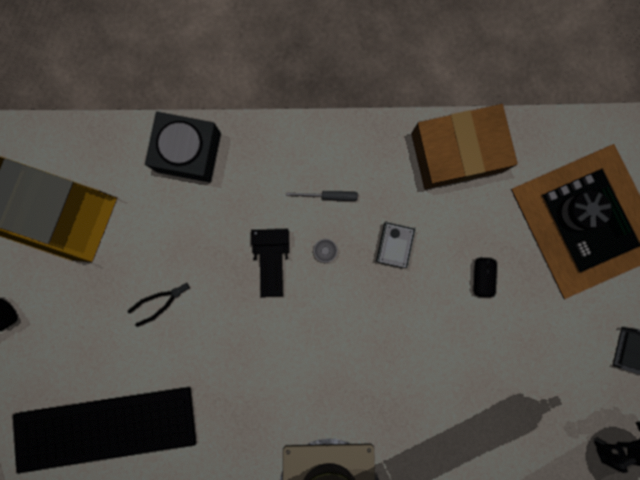

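The top view shows the holder with the drive at about (396,245), the dock at (270,260) with its head at the top (far end), the dish at (325,250), the screwdriver at (322,196), the pliers at (160,303) and the mouse at (485,277). I'll zoom in on the holder and dock.

```bash
python3 - <<'E'
import cv2,numpy as np
t=cv2.imread("pics/top0.png");s=cv2.imread("pics/side0.png")
f=lambda im,x,y,w,h,k:cv2.convertScaleAbs(cv2.resize(im[y:y+h,x:x+w],None,fx=k,fy=k,interpolation=cv2.INTER_CUBIC),alpha=1.7)
a=f(t,365,210,60,70,7); b=f(t,240,220,60,85,7)
cv2.imwrite("pics/zt.png",np.hstack([cv2.resize(a,(420,595)),b][::1]) if 0 else np.hstack([cv2.copyMakeBorder(a,0,105,0,0,0),b][:1]+[b]))
a=f(s,330,165,75,65,5); b=f(s,260,255,105,85,5)
cv2.imwrite("pics/zs1.png",a);cv2.imwrite("pics/zs2.png",b)
E
```

```text
(no output)
```

View pics/zt.png

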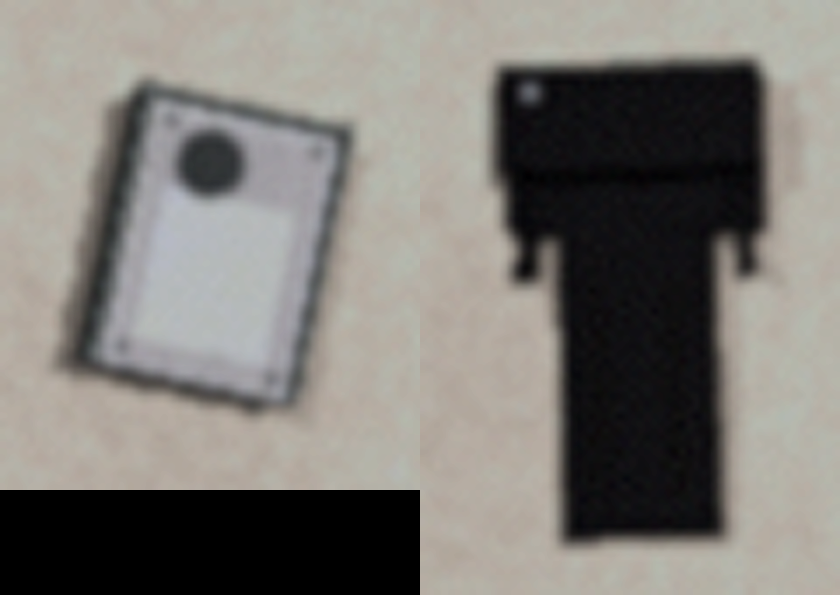

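View pics/zs1.png

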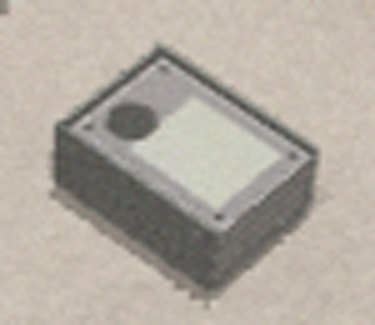

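View pics/zs2.png

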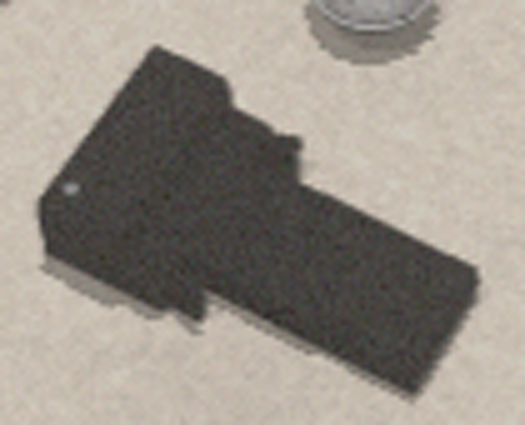

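```bash
cat > h.py <<'E'
import numpy as np,cv2
from workcell import manip
def rays(n,px):
    i=manip.camera_info(n);K=i["K"];T=i["camera_from_world"]
    p=np.asarray(px,float).reshape(-1,2)
    d=np.c_[(p[:,0]-K[0,2])/K[0,0],(p[:,1]-K[1,2])/K[1,1]]
    u=d.copy()
    for _ in range(20): u=d/(1+i["k1"]*(u**2).sum(1,keepdims=True))
    v=np.c_[u,np.ones(len(u))]@T[:3,:3]
    return -T[:3,:3].T@T[:3,3],v
def plane(n,px,z):
    c,v=rays(n,px); return (c+v*((z-c[2])/v[:,2])[:,None])
def proj(n,P):
    i=manip.camera_info(n);K=i["K"];T=i["camera_from_world"]
    q=np.asarray(P,float).reshape(-1,3)@T[:3,:3].T+T[:3,3];u=q[:,:2]/q[:,2:]
    u=u*(1+i["k1"]*(u**2).sum(1,keepdims=True)); return u*[K[0,0],K[1,1]]+[K[0,2],K[1,2]]
def rect(n,im,box,lo,hi,z,k=6,hull=True):
    x,y,w,h=box
    g=cv2.cvtColor(im,cv2.COLOR_BGR2GRAY)[y:y+h,x:x+w]
    G=cv2.resize(g,None,fx=k,fy=k,interpolation=cv2.INTER_CUBIC)
    m=cv2.inRange(G,lo,hi)
    cs,_=cv2.findContours(m,cv2.RETR_EXTERNAL,cv2.CHAIN_APPROX_NONE)
    c=max(cs,key=cv2.contourArea).reshape(-1,2)
    px=(c+.5)/k-.5+[x,y]
    P=plane(n,px,z)[:,:2]
    r=cv2.minAreaRect((P*1000).astype(np.float32))
    return r,P,px
E
python3 - <<'E'
from h import *
t=cv2.imread("pics/top0.png");s=cv2.imread("pics/side0.png")
gt=cv2.cvtColor(t,cv2.COLOR_BGR2GRAY);gs=cv2.cvtColor(s,cv2.COLOR_BGR2GRAY)
print(gt[245,372:422]);print(gt[218:275,396])
print(gs[150:230,370]);
print(gt[280,250:292])
E
```

```text
[104 104 103  93  72  62  51  35  36  52  72  93  99  97 101 107 109 109
 109 108 109 108 108 109 108 108 109 109 108 109 108 108 108 105 100  94
  96  85  61  56  75  88  97 103 104 105 105 105 105 105]
[105 105 106 106 103  92  70  61  84  92  72  46  32  30  31  31  30  30
  34  57  89 105 108 109 109 108 108 108 108 108 108 110 108 107 107 108
 109 107 108 107 108 107 102  95  94  94  88  63  44  59  88 100 102 102
  99  99 102]
[112 116 112 115 115 112 112 113 110 117 115 116 117 114 115 113 117 115
 112 115 116 118 117 114 112 113 115 115 100  87  54  61  99  97  94 108
 117 117 118 119 121 119 120 120 120 121 119 122 120 118 120 117 122 121
 114  98  94  96  91  88  61  55  53  53  52  53  52  51  53  53  52  51
  66  73  79 104 102 111 111 114]
[101 100  99 100  99  98  99 101 100  82  47  16   7   7   8   8   7   9
  10  10  10  11  10  11   9  10   7   5  11  10   9  14  33  63  85  96
 103 106 108 107 107 107]
```

```bash
cat >> h.py <<'E'
def comp(n,im,box,seed,th,z,k=6,dark=False):
    x,y,w,h=box
    g=cv2.cvtColor(im,cv2.COLOR_BGR2GRAY)[y:y+h,x:x+w]
    G=cv2.resize(g,None,fx=k,fy=k,interpolation=cv2.INTER_CUBIC)
    m=(G<th if dark else G>th).astype(np.uint8)
    _,l=cv2.connectedComponents(m,connectivity=4)
    m=(l==l[int((seed[1]-y+.5)*k),int((seed[0]-x+.5)*k)]).astype(np.uint8)
    cs,_=cv2.findContours(m,cv2.RETR_EXTERNAL,cv2.CHAIN_APPROX_NONE)
    c=max(cs,key=cv2.contourArea).reshape(-1,2)
    px=(c+.5)/k-.5+[x,y]
    P=plane(n,px,z)[:,:2]
    return cv2.minAreaRect((P*1000).astype(np.float32)),P,px
E
python3 - <<'E'
from h import *
t=cv2.imread("pics/top0.png");s=cv2.imread("pics/side0.png")
for th in(70,76,80): print(comp("top",t,(365,210,60,70),(400,250),th,.041)[0])
for th in(72,80,88): print(comp("side",s,(330,165,75,65),(375,197),th,.041)[0])
# corners of top (zoom): at rim z .044
zt=np.array([(148,85),(350,125),(295,405),(85,365)])/7-.5+.07+[365,210]
print(plane("top",zt,.041))
zs=np.array([(57,126),(160,45),(317,152),(215,228)])/5-.5+.1+[330,165]
print(plane("side",zs,.044)); print(plane("side",zs,.041))
# dock
for th in(40,50,60):
  r,P,px=comp("top",t,(240,220,60,85),(270,285),th,.022,dark=True); print(r)
np.save("dock.npy",P);
zd=np.array([(500,68),(755,62),(765,180),(497,185),(560,240),(715,235),(565,542),(722,535)]).astype(float);zd[:,0]-=420;zd=zd/7-.43+[240,220]
print(plane("top",zd[:3],.043));print(plane("top",zd[3:],.022))
for n,px,b in(("dish",(325,250),0.01),("sd",(340,196),.01),("mouse",(485,277),.01)): print(n,plane("top",px,b))
E
```

```text
((619.5550537109375, -182.541748046875), (70.65274047851562, 100.26869201660156), 76.37911987304688)
((619.5611572265625, -182.59127807617188), (69.54645538330078, 99.00833892822266), 76.38109588623047)
((619.5767211914062, -182.68954467773438), (68.71046447753906, 98.26557922363281), 76.36531066894531)
((617.5792236328125, -182.74534606933594), (72.39373779296875, 101.3402328491211), 76.49645233154297)
((617.5701293945312, -182.86886596679688), (71.25728607177734, 100.54340362548828), 76.51839447021484)
((617.5744018554688, -183.00201416015625), (69.80298614501953, 99.5420150756836), 76.32282257080078)
[[ 0.68041175 -0.15817419  0.041     ]
 [ 0.66447016 -0.23223219  0.041     ]
 [ 0.56173376 -0.20894926  0.041     ]
 [ 0.57752366 -0.13242141  0.041     ]]
[[ 0.67859382 -0.15721038  0.044     ]
 [ 0.66111239 -0.23318355  0.044     ]
 [ 0.55964399 -0.20701546  0.044     ]
 [ 0.58010529 -0.13724085  0.044     ]]
[[ 0.67991675 -0.15972205  0.041     ]
 [ 0.66238141 -0.23592949  0.041     ]
 [ 0.56060012 -0.20968072  0.041     ]
 [ 0.58112451 -0.13969094  0.041     ]]
((580.3319702148438, 142.84828186035156), (174.9105682373047, 98.1998519897461), 0.7513822317123413)
((580.3250732421875, 143.40057373046875), (176.76100158691406, 100.18860626220703), 0.43826964497566223)
((580.5313110351562, 143.55029296875), (178.26617431640625, 101.35684204101562), 0.12478847801685333)
[[0.66559813 0.18873554 0.043     ]
 [0.66647571 0.09542228 0.043     ]
 [0.62299715 0.09219692 0.043     ]]
[[0.62415325 0.19309371 0.022     ]
 [0.60331099 0.16984008 0.022     ]
 [0.60428892 0.11232747 0.022     ]
 [0.49175215 0.16851946 0.022     ]
 [0.49332615 0.1106864  0.022     ]]
dish [[ 0.61151063 -0.00069762  0.01      ]]
sd [[ 0.75471289 -0.04286375  0.01      ]]
mouse [[ 0.53431776 -0.41916482  0.01      ]]
```

The drive centre is about (0.619, -0.183), yaw -13.6°. The outer rim extends 4.5 mm past the far end and is flush at the near end, so the open front faces the robot. The dock origin is about (0.582, 0.1405), yaw about +0.6°. I'll turn the tool and shut the jaws first.

```bash
cat >> h.py <<'E'
from scipy.spatial.transform import Rotation as Ro
def plan(p,yaw):
    o=manip.get_obs();R=Ro.from_quat(o["ee_rot"])
    T=Ro.from_euler("z",yaw)*Ro.from_euler("x",np.pi)
    d=R.inv().apply(np.asarray(p)-o["position"])
    t=(R.inv()*T).as_rotvec()
    print("t",round(o["clock"],2),"pos",o["position"].round(4),"yaw",R.as_matrix()[:2,0].round(3),"tilt",R.as_matrix()[:2,2].round(4),"F",o["ft_force"].round(2),"w",round(o["grip_width"],3))
    print("shift units",(d/.08).round(3),"mm",(d*1000).round(1),"turn units",(t/(np.pi/4)).round(4))
E
python3 -m crank '[[-1,[0,0,0],[0,0,0.149]],[-1,[0,0,0],[0,0,0.149]],[-1,[0,0,0],[0,0,0.149]],[-1,[0,0,0],[0,0,0.149]],[-1,[0,0,0],[0,0,0.149]]]' 40
python3 -c "
from h import *
plan([.6283,-.1850,.12],-.237)"
```

```text
clock: 0.6
position: [0.2124, -0.5876, 0.2528]
ee_rot: [0.993, -0.121, -0.0, -0.0]
ft_force: [-0.0, 0.2, -0.7]
grip_width: 0.144
t 0.6 pos [ 0.2124 -0.5876  0.2528] yaw [ 0.971 -0.241] tilt [-0.0003  0.0008] F [-0.05  0.15 -0.7 ] w 0.144
shift units [ 3.836 -6.135  1.663] mm [ 306.8 -490.8  133. ] turn units [-0.0009  0.0006 -0.0078]
```

```bash
python3 -m crank '[[-1,[0.13,-0.2,0],[0,0,-0.008]],[-1,[0.25,-0.41,0],[0,0,0]],[-1,[0.25,-0.41,0],[0,0,0]],[-1,[0.25,-0.41,0],[0,0,0]],[-1,[0.25,-0.41,0],[0,0,0]]]' >/dev/null
python3 -m crank '[[-1,[0.25,-0.41,0],[0,0,0]],[-1,[0.25,-0.41,0],[0,0,0]],[-1,[0.25,-0.41,0],[0,0,0]],[-1,[0.25,-0.41,0],[0,0,0]],[-1,[0.25,-0.41,0],[0,0,0]]]'
python3 -c "
from h import *
plan([.6283,-.1850,.12],-.237)"
```

```text
clock: 1.6
position: [0.4706, -0.3264, 0.2533]
ee_rot: [0.993, -0.114, -0.0, -0.0]
ft_force: [0.1, -0.7, 0.0]
grip_width: 0.002
t 1.6 pos [ 0.4706 -0.3264  0.2533] yaw [ 0.974 -0.226] tilt [-0.      0.0001] F [ 0.07 -0.65  0.02] w 0.002
shift units [ 1.52  -2.168  1.666] mm [ 121.6 -173.4  133.3] turn units [-0.0001  0.0001  0.011 ]
```

```bash
python3 -m crank '[[-1,[0.25,-0.41,0],[0,0,0.011]],[-1,[0.25,-0.41,0],[0,0,0]],[-1,[0.25,-0.41,0.1],[0,0,0]],[-1,[0.25,-0.3,0.2],[0,0,0]],[-1,[0.2,-0.15,0.2],[0,0,0]]]' >/dev/null
python3 -m crank '[[-1,[0.1,-0.05,0.3],[0,0,0]],[-1,[0,0,0.3],[0,0,0]],[-1,[0,0,0.2],[0,0,0]],[-1,[0,0,0],[0,0,0]],[-1,[0,0,0],[0,0,0]]]'
python3 -c "
from h import *
plan([.6283,-.1850,.12],-.237)
for n in('side','top'): cv2.imwrite(f'pics/{n}1.png',manip.camera(n))
plan([.6283,-.1850,.12],-.237)
P=manip.get_obs()['position']-[0,0,.022]
print(proj('side',P),proj('top',P))
for n in('side','top'):
  im=cv2.imread(f'pics/{n}1.png');u=proj(n,P)[0].astype(int)
  c=im[u[1]-60:u[1]+60,u[0]-70:u[0]+70];c=cv2.convertScaleAbs(cv2.resize(c,None,fx=5,fy=5,interpolation=cv2.INTER_CUBIC),alpha=1.7)
  cv2.circle(c,(350,300),4,(0,0,255),1);cv2.imwrite(f'pics/{n}1z.png',c)
"
```

```text
clock: 2.6
position: [0.6032, -0.2189, 0.15]
ee_rot: [0.993, -0.12, 0.0, 0.0]
ft_force: [0.4, 0.5, -0.1]
grip_width: 0.001
t 2.6 pos [ 0.6032 -0.2189  0.15  ] yaw [ 0.971 -0.238] tilt [ 0.0004 -0.0001] F [ 0.39  0.46 -0.14] w 0.001
shift units [ 0.204 -0.486  0.375] mm [ 16.3 -38.8  30. ] turn units [ 0.0001 -0.0005 -0.0038]
t 2.7 pos [ 0.6038 -0.2192  0.151 ] yaw [ 0.971 -0.238] tilt [ 0.0021 -0.0008] F [ 0.05 -0.87  0.93] w 0.001
shift units [ 0.195 -0.488  0.387] mm [ 15.6 -39.   31. ] turn units [ 0.0003 -0.0029 -0.0044]
[[382.1781829  160.41131397]] [[417.51108998 248.80865619]]
```

View pics/side1z.png

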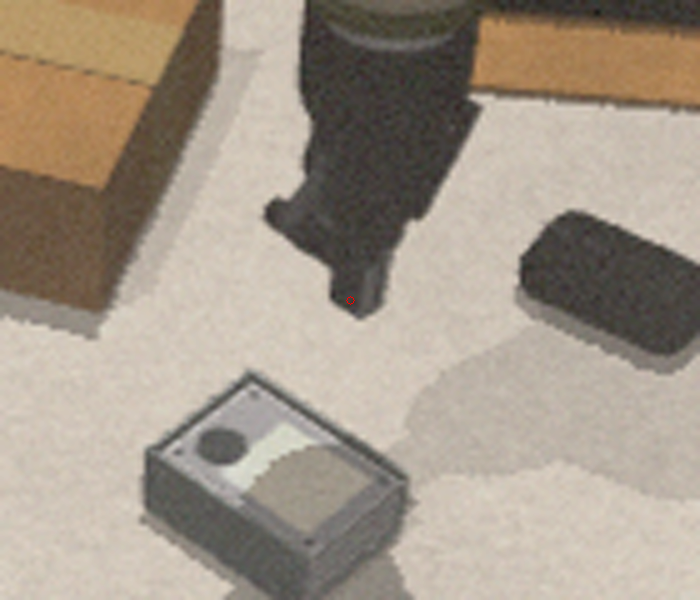

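View pics/top1z.png

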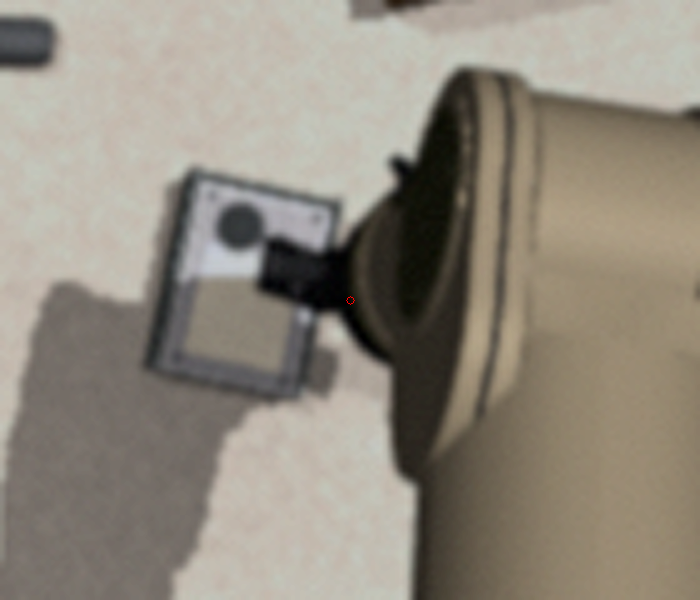

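```bash
python3 -m crank '[[-1,[0.1,-0.25,0],[0,0,-0.004]],[-1,[0.1,-0.24,0],[0,0,0]],[-1,[0,0,0.35],[0,0,0]],[-1,[0,0,0.3],[0,0,0]],[-1,[0,0,0.1],[0,0,0]]]' >/dev/null
python3 -m crank '[[-1,[0,0,0],[0,0,0]],[-1,[0,0,0],[0,0,0]],[-1,[0,0,0],[0,0,0]],[-1,[0,0,0],[0,0,0]],[-1,[0,0,0],[0,0,0]]]'
python3 -c "
from h import *
cv2.imwrite('pics/side2.png',manip.camera('side'));cv2.imwrite('pics/top2.png',manip.camera('top'))
plan([.6283,-.1850,.065],-.237)
im=cv2.imread('pics/side2.png');c=im[130:230,300:430];c=cv2.convertScaleAbs(cv2.resize(c,None,fx=6,fy=6,interpolation=cv2.INTER_CUBIC),alpha=1.7)
cv2.imwrite('pics/side2z.png',c)
"
```

```text
clock: 3.7
position: [0.6283, -0.1848, 0.0901]
ee_rot: [0.993, -0.119, 0.001, 0.0]
ft_force: [-0.4, 0.1, 0.4]
grip_width: -0.002
t 3.8 pos [ 0.6281 -0.1847  0.0897] yaw [ 0.972 -0.235] tilt [ 0.0005 -0.0002] F [ 0.66  0.03 -0.26] w -0.002
shift units [0.003 0.003 0.308] mm [ 0.2  0.2 24.7] turn units [ 0.0001 -0.0006 -0.0008]
```

View pics/side2z.png

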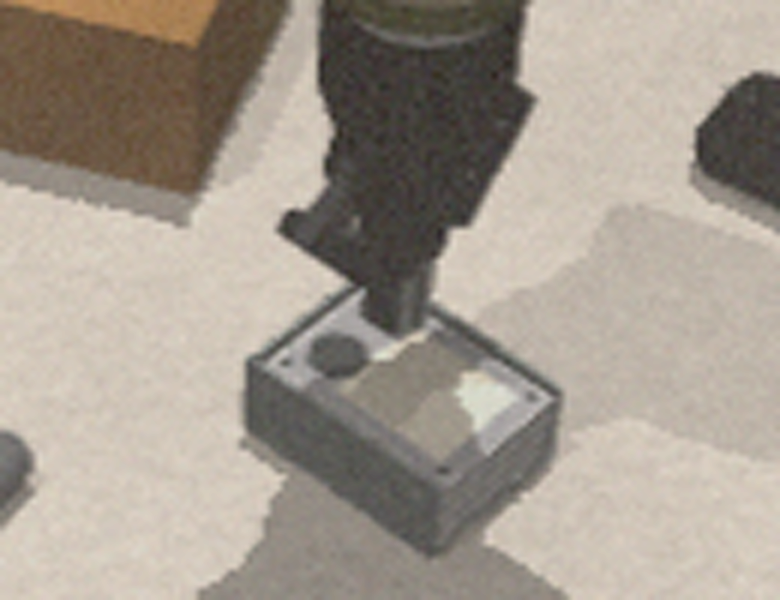

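```bash
python3 -m crank '[[-1,[0,0,0.1],[0,0,0]],[-1,[0,0,0.1],[0,0,0]],[-1,[0,0,0.05],[0,0,0]],[-1,[0,0,0.01],[0,0,0]],[-1,[0,0,0],[0,0,0]]]'
python3 -m crank '[[-1,[0,0,0.006],[0,0,0]],[-1,[0,0,0.006],[0,0,0]],[-1,[0,0,0.006],[0,0,0]],[-1,[0,0,0.006],[0,0,0]],[-1,[0,0,0.006],[0,0,0]]]'
```

```text
clock: 4.3
position: [0.6279, -0.1846, 0.0682]
ee_rot: [0.993, -0.118, -0.0, -0.0]
ft_force: [-0.3, -0.5, 1.1]
grip_width: 0.001
clock: 4.8
position: [0.628, -0.1847, 0.0662]
ee_rot: [0.993, -0.118, 0.0, 0.0]
ft_force: [0.1, -0.8, 0.3]
grip_width: 0.004
```

```bash
python3 -m crank '[[-1,[0,0,0.005],[0,0,0]],[-1,[0,0,0.005],[0,0,0]],[-1,[0,0,0.005],[0,0,0]],[-1,[0,0,0.005],[0,0,0]],[-1,[0,0,0.005],[0,0,0]]]'
python3 -m crank '[[-1,[0,0,0.003],[0,0,0]],[-1,[0,0,0.003],[0,0,0]],[-1,[0,0,0.003],[0,0,0]],[-1,[0,0,0.003],[0,0,0]],[-1,[0,0,0.003],[0,0,0]]]'
```

```text
clock: 5.3
position: [0.628, -0.1847, 0.0641]
ee_rot: [0.993, -0.118, 0.0, 0.0]
ft_force: [0.2, -0.3, 0.9]
grip_width: 0.002
clock: 5.8
position: [0.6281, -0.1847, 0.0632]
ee_rot: [0.993, -0.118, 0.0, 0.0]
ft_force: [-1.0, -0.4, 3.8]
grip_width: 0.0
```

```bash
python3 -m crank '[[-1,[0,0,0],[0,0,0]],[-1,[0,0,0],[0,0,0]],[-1,[0,0,0],[0,0,0]],[-1,[0,0,0],[0,0,0]],[-1,[0,0,0],[0,0,0]]]'
python3 -c "
from h import *
for i in range(3):
  manip.camera('top'); o=manip.get_obs();print(o['ft_force'].round(2),o['position'].round(5))"
```

```text
clock: 6.3
position: [0.6281, -0.1847, 0.0632]
ee_rot: [0.993, -0.119, 0.0, 0.0]
ft_force: [-1.4, 0.1, 5.2]
grip_width: -0.002
[-1.36  1.1   4.78] [ 0.62812 -0.18469  0.06323]
[-1.65  1.31  5.8 ] [ 0.62812 -0.1847   0.0632 ]
[-1.5   0.01  4.59] [ 0.62815 -0.18467  0.06323]
```

```bash
python3 -m crank '[[-1,[0,0,-0.002],[0,0,0]],[-1,[-0.006,0,0],[0,0,0]],[-1,[-0.01,0,0],[0,0,0]],[-1,[-0.012,0,0],[0,0,0]],[-1,[-0.012,0,0],[0,0,0]]]'
python3 -c "
from h import *
for i in range(2):
  manip.camera('top'); o=manip.get_obs();print(o['ft_force'].round(2),o['position'].round(5))"
```

```text
clock: 6.95
position: [0.625, -0.1839, 0.0632]
ee_rot: [0.993, -0.118, 0.0, 0.0]
ft_force: [0.9, 0.2, 4.2]
grip_width: -0.002
[0.64 0.91 3.83] [ 0.62489 -0.18389  0.06323]
[ 0.33 -0.34  4.4 ] [ 0.62489 -0.1839   0.06322]
```

```bash
for i in 1 2 3; do python3 -m crank '[[-1,[-0.015,0,0],[0,0,0]],[-1,[-0.015,0,0],[0,0,0]],[-1,[-0.015,0,0],[0,0,0]],[-1,[-0.015,0,0],[0,0,0]],[-1,[-0.015,0,0],[0,0,0]]]' | grep -E "posi|force"; done
python3 -c "
from h import *
t=manip.camera('top');s=manip.camera('side')
o=manip.get_obs();print(o['ft_force'].round(2),o['position'].round(5))
c=cv2.convertScaleAbs(cv2.resize(s[150:240,310:420],None,fx=7,fy=6,interpolation=cv2.INTER_CUBIC),alpha=1.7);cv2.imwrite('pics/side3z.png',c)"
```

```text
position: [0.6191, -0.1825, 0.0632]
ft_force: [1.3, -0.8, 5.5]
position: [0.6132, -0.1811, 0.0632]
ft_force: [2.1, -1.0, 5.9]
position: [0.6074, -0.1797, 0.0632]
ft_force: [2.5, -0.3, 5.5]
[ 1.   -0.54  5.61] [ 0.60726 -0.17962  0.0632 ]
```

View pics/side3z.png

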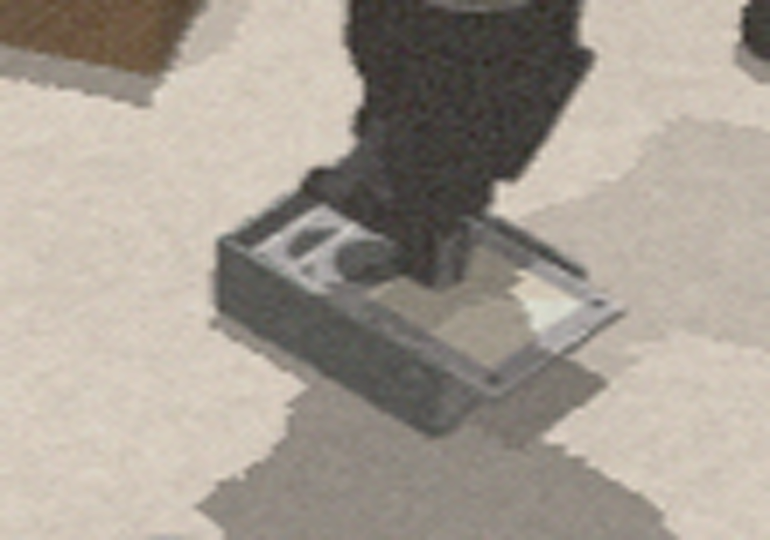

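The top drive sticks out about 20 mm and follows the fingertip. Drive 2's dark disc shows in place behind it. The force has crept up, so I'll ease it a little and continue.

```bash
python3 -m crank '[[-1,[0,0,-0.003],[0,0,0]],[-1,[-0.015,0,0],[0,0,0]],[-1,[-0.015,0,0],[0,0,0]],[-1,[-0.015,0,0],[0,0,0]],[-1,[-0.015,0,0],[0,0,0]]]'| grep -E "posi|force"
python3 -m crank '[[-1,[-0.015,0,0],[0,0,0]],[-1,[-0.015,0,0],[0,0,0]],[-1,[-0.015,0,0],[0,0,0]],[-1,[-0.015,0,0],[0,0,0]],[-1,[-0.015,0,0],[0,0,0]]]' | grep -E "posi|force"

```

```text
position: [0.6025, -0.1785, 0.0632]
ft_force: [0.8, 0.7, 3.1]
position: [0.5967, -0.1771, 0.0632]
ft_force: [1.3, -0.5, 2.7]
```

```bash
python3 -m crank '[[-1,[0,0,0.002],[0,0,0]],[-1,[-0.015,0,0],[0,0,0]],[-1,[-0.015,0,0],[0,0,0]],[-1,[-0.015,0,0],[0,0,0]],[-1,[-0.015,0,0],[0,0,0]]]'| grep -E "posi|force"
python3 -m crank '[[-1,[-0.015,0,0],[0,0,0]],[-1,[-0.015,0,0],[0,0,0]],[-1,[-0.015,0,0],[0,0,0]],[-1,[0,0,0],[0,0,0]],[-1,[0,0,0],[0,0,0]]]' | grep -E "posi|force"
python3 -c "
from h import *
t=manip.camera('top');s=manip.camera('side')
cv2.imwrite('pics/top4.png',t);cv2.imwrite('pics/side4.png',s)
c=cv2.convertScaleAbs(cv2.resize(s[150:240,310:420],None,fx=7,fy=6,interpolation=cv2.INTER_CUBIC),alpha=1.7);cv2.imwrite('pics/side4z.png',c)"
```

```text
position: [0.5922, -0.176, 0.0632]
ft_force: [1.3, -0.9, 4.0]
position: [0.5885, -0.1751, 0.0632]
ft_force: [-1.1, 0.8, 5.7]
```

View pics/side4z.png

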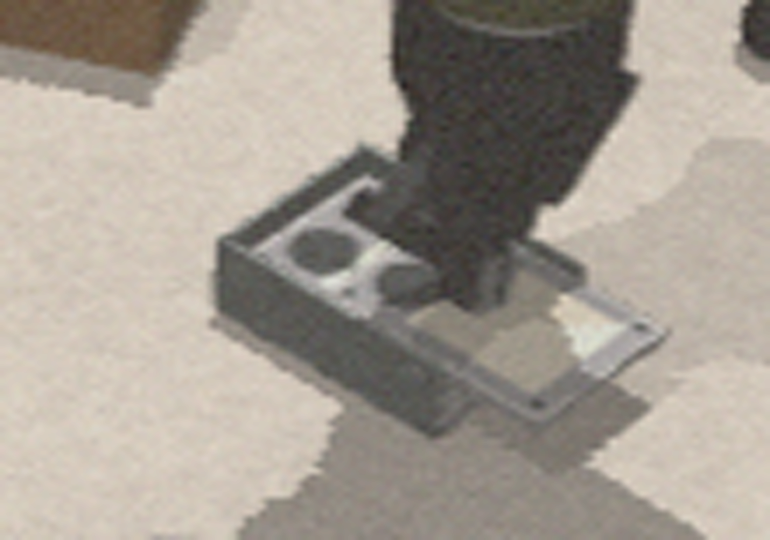

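```bash
python3 -c "
from h import *
px=np.array([(664,335),(538,412)])/[7,6]-.43+[310,150]
print(plane('side',px,.041), plane('side',np.array([(326,248),(402,285)])/[7,6]-.43+[310,150],.041))
e=np.array([.9719,-.2355]);f=plane('side',px,.041)[:,:2].mean(0);print((f-[.6176,-.1828])@e*1000,(f-[.6176,-.1828])@[.2355,.9719]*1000)"
```

```text
[[ 0.52157287 -0.19278798  0.041     ]
 [ 0.54103674 -0.13379831  0.041     ]] [[ 0.64563977 -0.17558875  0.041     ]
 [ 0.61272609 -0.17089226  0.041     ]]
-88.4641641596827 -1.3638062211339383
```

The drive is out about 39–40 mm and lies flat. The lower drive is still in place. I'll lift the finger, move back over the protruding part and open the jaws.

```bash
python3 -m crank '[[-1,[0,0,-0.02],[0,0,0]],[-1,[0,0,-0.1],[0,0,0]],[-1,[0,0,-0.25],[0,0,0]],[-1,[0,0,-0.2],[0,0,0]],[1,[-0.2,0,-0.1],[0,0,0]]]'| grep -E "posi|force"
python3 -m crank '[[1,[-0.15,0,0],[0,0,0]],[1,[-0.1,0,0],[0,0,0]],[1,[0,0,0],[0,0,0]],[1,[0,0,0],[0,0,0]],[1,[0,0,0],[0,0,0]]]' | grep -E "posi|force|width"
python3 -c "
from h import *
t=manip.camera('top');s=manip.camera('side')
cv2.imwrite('pics/top5.png',t);cv2.imwrite('pics/side5.png',s)
plan([.5491,-.1659,.036],-.237)
c=cv2.convertScaleAbs(cv2.resize(s[130:240,310:430],None,fx=6,fy=5,interpolation=cv2.INTER_CUBIC),alpha=1.7);cv2.imwrite('pics/side5z.png',c)
c=cv2.convertScaleAbs(cv2.resize(t[200:310,350:460],None,fx=5,fy=5,interpolation=cv2.INTER_CUBIC),alpha=1.7);cv2.imwrite('pics/top5z.png',c)"
```

```text
position: [0.5748, -0.1716, 0.1189]
ft_force: [-0.4, 0.6, -1.0]
position: [0.5541, -0.1668, 0.1167]
ft_force: [0.4, 0.7, -0.0]
grip_width: 0.993
t 11.85 pos [ 0.554  -0.1667  0.1166] yaw [ 0.972 -0.235] tilt [-0.0001  0.0001] F [-1.01 -0.59 -0.17] w 1.001
shift units [-0.062  0.005  1.007] mm [-5.   0.4 80.6] turn units [-0.0001  0.0001 -0.0006]
```

View pics/side5z.png

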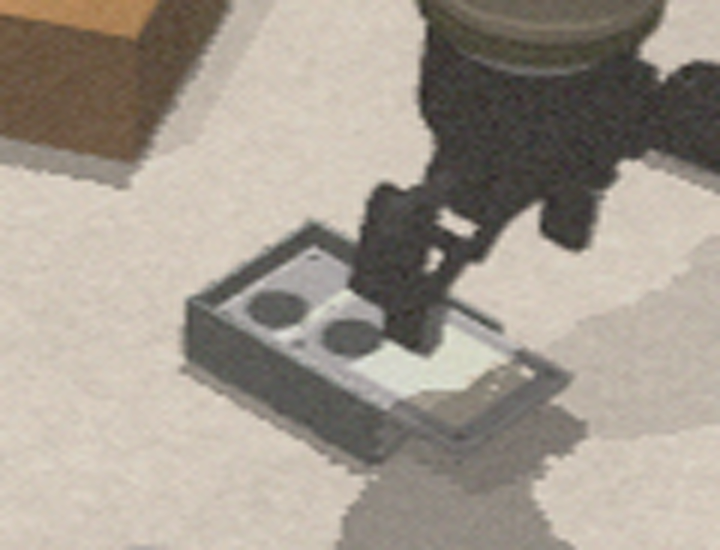

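View pics/top5z.png

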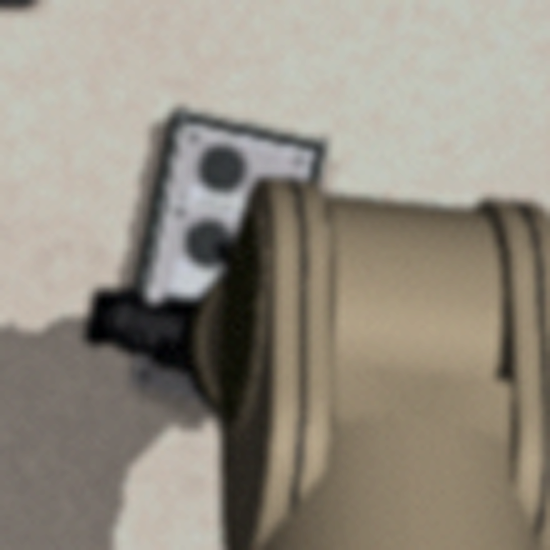

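```bash
python3 -c "
from h import *
a=plane('side',np.array([(353,338)])/[6,5]-.4+[310,130],.041);b=plane('side',np.array([(277,308)])/[6,5]-.4+[310,130],.0315)
print(a,b,np.linalg.norm((a-b)[0,:2]))
s=cv2.imread('pics/side0.png')
c=plane('side',np.array([(133,122)])/5-.4+[330,165],.041);print(c,np.linalg.norm((a-c)[0,:2]))"
```

```text
[[ 0.60948084 -0.17230338  0.041     ]] [[ 0.64982141 -0.18232216  0.0315    ]] 0.04156606454987243
[[ 0.64860108 -0.18137911  0.041     ]] 0.040159212693518666
```

```bash
python3 -m crank '[[1,[-0.06,0.005,0.1],[0,0,0]],[1,[0,0,0.3],[0,0,0]],[1,[0,0,0.1],[0,0,0]],[1,[0,0,0],[0,0,0]],[1,[0,0,0],[0,0,0]]]'| grep -E "posi|force"
python3 -c "
from h import *
s=manip.camera('side')
plan([.5491,-.1659,.036],-.237)
c=cv2.convertScaleAbs(cv2.resize(s[130:240,310:430],None,fx=6,fy=5,interpolation=cv2.INTER_CUBIC),alpha=1.7);cv2.imwrite('pics/side6z.png',c)"
```

```text
position: [0.5491, -0.1659, 0.0771]
ft_force: [-0.3, -0.1, -0.0]
t 12.4 pos [ 0.5494 -0.166   0.0775] yaw [ 0.972 -0.235] tilt [ 0.0009 -0.0003] F [-0.35 -0.37 -0.02] w 0.998
shift units [-0.005 -0.001  0.518] mm [-0.4 -0.1 41.5] turn units [ 0.0001 -0.0012 -0.0007]
```

View pics/side6z.png

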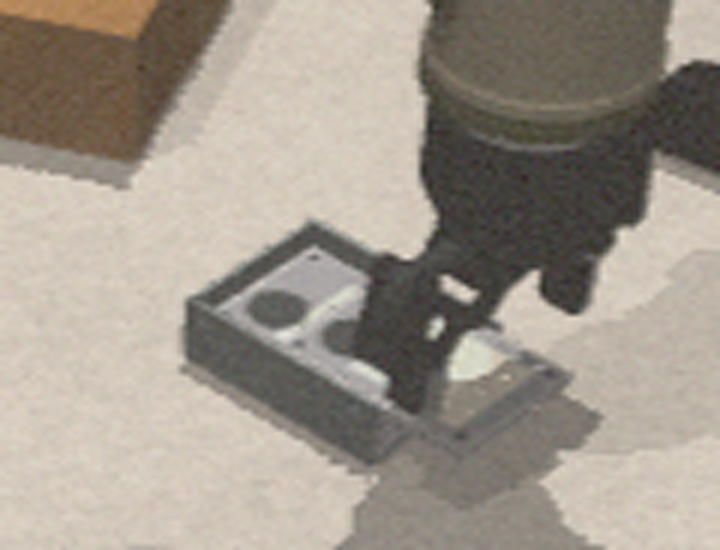

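```bash
python3 -m crank '[[1,[-0.005,0,0.1],[0,0,0]],[1,[0,0,0.06],[0,0,0]],[1,[0,0,0.05],[0,0,0]],[1,[0,0,0.05],[0,0,0]],[1,[0,0,0.05],[0,0,0]]]'| grep -E "posi|force"
python3 -m crank '[[1,[0,0,0.05],[0,0,0]],[1,[0,0,0.05],[0,0,0]],[1,[0,0,0.05],[0,0,0]],[1,[0,0,0.05],[0,0,0]],[1,[0,0,0],[0,0,0]]]'| grep -E "posi|force"
python3 -c "
from h import *
s=manip.camera('side')
plan([.5491,-.1659,.036],-.237)
c=cv2.convertScaleAbs(cv2.resize(s[130:240,310:430],None,fx=6,fy=5,interpolation=cv2.INTER_CUBIC),alpha=1.7);cv2.imwrite('pics/side7z.png',c)"
```

```text
position: [0.5486, -0.1659, 0.0516]
ft_force: [0.0, 1.1, 0.4]
position: [0.5482, -0.1658, 0.0353]
ft_force: [0.2, 0.3, 0.4]
t 13.45 pos [ 0.5484 -0.1658  0.0357] yaw [ 0.972 -0.235] tilt [-0.0005  0.0001] F [0.52 0.42 0.47] w 0.998
shift units [ 0.009 -0.001 -0.004] mm [ 0.7 -0.1 -0.3] turn units [ 0.      0.0006 -0.0006]
```

View pics/side7z.png

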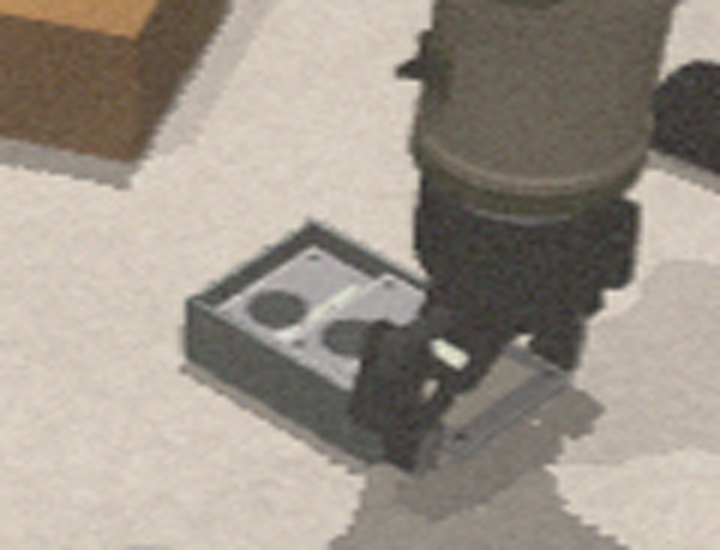

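```bash
python3 -m crank '[[0.9,[0,0,0],[0,0,0]],[0.8,[0,0,0],[0,0,0]],[0.72,[0,0,0],[0,0,0]],[0.66,[0,0,0],[0,0,0]],[0.6,[0,0,0],[0,0,0]]]' 40| grep -E "posi|force|width"
python3 -m crank '[[0.4,[0,0,0],[0,0,0]],[0,[0,0,0],[0,0,0]],[-0.5,[0,0,0],[0,0,0]],[-1,[0,0,0],[0,0,0]],[-1,[0,0,0],[0,0,0]]]' 40| grep -E "posi|force|width"
python3 -c "
from h import *
s=manip.camera('side')
plan([.5491,-.1659,.036],-.237)
c=cv2.convertScaleAbs(cv2.resize(s[130:240,310:430],None,fx=6,fy=5,interpolation=cv2.INTER_CUBIC),alpha=1.7);cv2.imwrite('pics/side8z.png',c)"
```

```text
position: [0.5488, -0.1659, 0.0363]
ft_force: [-0.9, 0.8, 3.1]
grip_width: 0.809
position: [0.5488, -0.1659, 0.0362]
ft_force: [-1.5, 0.9, 5.6]
grip_width: 0.812
t 14.5 pos [ 0.5488 -0.1659  0.0362] yaw [ 0.972 -0.235] tilt [ 0.0005 -0.0002] F [-2.22  1.53  4.41] w 0.814
shift units [ 0.004 -0.001  0.003] mm [ 0.3 -0.1  0.2] turn units [ 0.0001 -0.0006 -0.0007]
```

View pics/side8z.png

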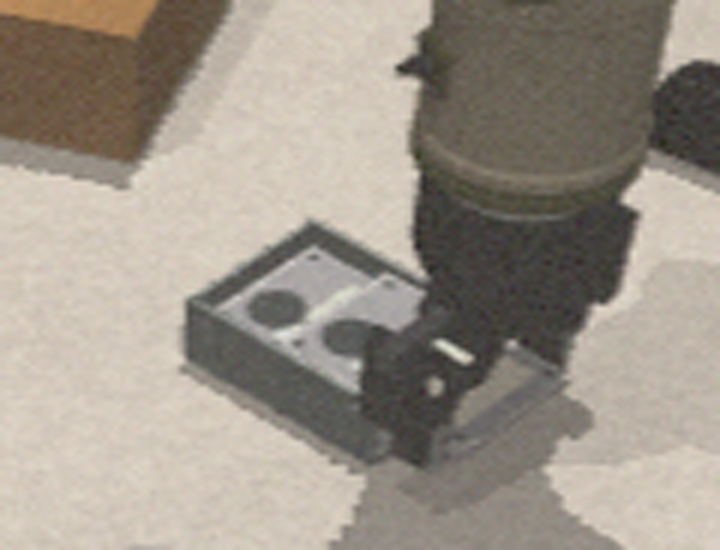

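```bash
python3 -m crank '[[-1,[0,0,-0.01],[0,0,0]],[-1,[0,0,-0.015],[0,0,0]],[-1,[0,0,-0.02],[0,0,0]],[-1,[0,0,-0.03],[0,0,0]],[-1,[0,0,-0.03],[0,0,0]]]' 40| grep -E "posi|force|width"
python3 -m crank '[[-1,[0,0,-0.06],[0,0,0]],[-1,[0,0,-0.1],[0,0,0]],[-1,[0,0,-0.2],[0,0,0]],[-1,[0,0,-0.2],[0,0,0]],[-1,[0,0,-0.1],[0,0,0]]]' 40| grep -E "posi|force|width"
python3 -m crank '[[-1,[0,0,0],[0,0,0]],[-1,[0,0,0],[0,0,0]],[-1,[0,0,0],[0,0,0]],[-1,[0,0,0],[0,0,0]],[-1,[0,0,0],[0,0,0]]]' 40| grep -E "posi|force|width"
python3 -c "
from h import *
s=manip.camera('side');cv2.imwrite('pics/side9.png',s)
o=manip.get_obs();print(o['position'],o['torque'])
c=cv2.convertScaleAbs(cv2.resize(s[130:240,310:430],None,fx=6,fy=5,interpolation=cv2.INTER_CUBIC),alpha=1.7);cv2.imwrite('pics/side9z.png',c)"
```

```text
position: [0.5485, -0.1658, 0.0444]
ft_force: [-0.1, 0.5, -1.1]
grip_width: 0.813
position: [0.5496, -0.1661, 0.0998]
ft_force: [1.0, 0.0, -0.8]
grip_width: 0.812
position: [0.5483, -0.1658, 0.0966]
ft_force: [-0.3, -0.1, -0.6]
grip_width: 0.81
[ 0.54835103 -0.165802    0.09673999] [-0.00255317 -0.02571613  0.05685448]
```

View pics/side9z.png

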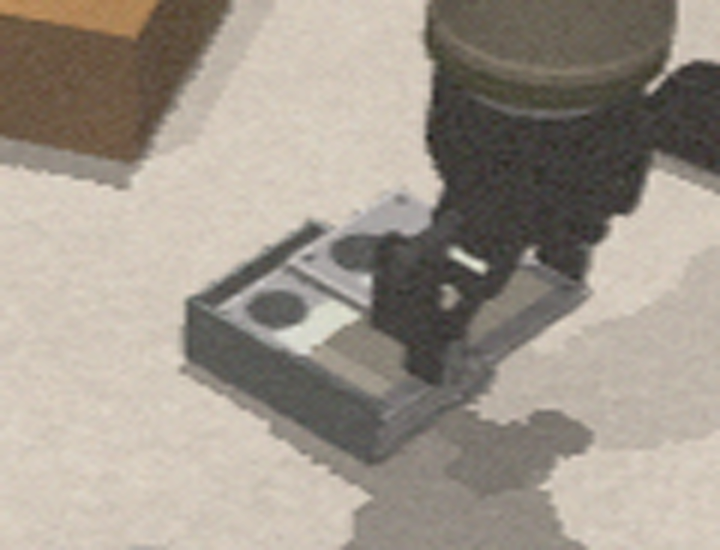

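```bash
python3 -c "
from h import *
t=cv2.imread('pics/top0.png');s=cv2.imread('pics/side0.png')
i=manip.camera_info('top')['camera_from_world'];print(-i[:3,:3].T@i[:3,3])
for th in(40,50,60):
  r,P,px=comp('top',t,(240,220,60,85),(270,285),th,.022,dark=True)
  b=P[(P[:,0]>.505)&(P[:,0]<.59)];m=b[:,1].mean()
  for q in(b[b[:,1]>m],b[b[:,1]<m]):
    k=np.polyfit(q[:,0]-.55,q[:,1],1);print(th,k.round(4),end=' ')
  e=P[(abs(P[:,1]-.14)<.022)];print('end',e[:,0].min().round(4),[np.median(e[e[:,0]<.5][:,0]).round(4)])
  Q=plane('top',px,.043)[:,:2];q=Q[(abs(Q[:,1]-.141)<.04)&(Q[:,0]>.64)];print('back',np.polyfit(q[:,1]-.141,q[:,0],1).round(4));
  q=Q[(Q[:,0]>.635)&(Q[:,0]<.655)];print('headsides',q[q[:,1]>.14][:,1].mean().round(4),q[q[:,1]<.14][:,1].mean().round(4))
# side
x,y,w,h=255,250,110,95
for th in(75,85):
  r,P,px=comp('side',s,(x,y,w,h),(325,310),th,.022,dark=True)
  ap=cv2.approxPolyDP((px*10).astype(np.int32).reshape(-1,1,2),18,True).reshape(-1,2)/10
  print(np.c_[ap,plane('side',ap,.022)[:,:2].round(4),plane('side',ap,0)[:,:2].round(4),plane('side',ap,.043)[:,:2].round(4)])
"
```

```text
[0.5372374  0.01635466 1.22299464]
40 [0.074  0.1699] 40 [0.0218 0.1124] end 0.4927 [np.float64(0.4939)]
back [-0.0192  0.665 ]
headsides 0.1895 0.0935
50 [0.0814 0.1707] 50 [-0.0031  0.1112] end 0.4918 [np.float64(0.4931)]
back [-0.0193  0.6657]
headsides 0.1903 0.0927
60 [0.0905 0.1715] 60 [-0.0143  0.1101] end 0.4914 [np.float64(0.4924)]
back [-0.0211  0.6663]
headsides 0.1912 0.092
[[2.895e+02 2.645e+02 6.750e-01 8.650e-02 6.844e-01 7.390e-02 6.660e-01
  9.860e-02]
 [2.675e+02 2.939e+02 6.738e-01 1.770e-01 6.832e-01 1.664e-01 6.648e-01
  1.872e-01]
 [2.692e+02 3.069e+02 6.522e-01 2.023e-01 6.611e-01 1.923e-01 6.437e-01
  2.119e-01]
 [2.965e+02 3.190e+02 5.860e-01 1.976e-01 5.935e-01 1.875e-01 5.789e-01
  2.073e-01]
 [3.042e+02 3.147e+02 5.775e-01 1.806e-01 5.847e-01 1.700e-01 5.706e-01
  1.906e-01]
 [3.210e+02 3.250e+02 5.342e-01 1.837e-01 5.405e-01 1.732e-01 5.282e-01
  1.937e-01]
 [3.429e+02 3.334e+02 4.851e-01 1.776e-01 4.903e-01 1.669e-01 4.801e-01
  1.877e-01]
 [3.547e+02 3.149e+02 4.849e-01 1.266e-01 4.901e-01 1.149e-01 4.800e-01
  1.378e-01]
 [3.547e+02 3.082e+02 4.928e-01
[... 885 characters left out ...]
31e-01
  2.099e-01]
 [3.015e+02 3.154e+02 5.815e-01 1.849e-01 5.889e-01 1.745e-01 5.745e-01
  1.949e-01]
 [3.419e+02 3.347e+02 4.854e-01 1.812e-01 4.906e-01 1.707e-01 4.804e-01
  1.913e-01]
 [3.549e+02 3.150e+02 4.845e-01 1.266e-01 4.897e-01 1.149e-01 4.795e-01
  1.378e-01]
 [3.549e+02 3.080e+02 4.926e-01 1.115e-01 4.980e-01 9.950e-02 4.875e-01
  1.230e-01]
 [3.200e+02 2.912e+02 5.787e-01 1.130e-01 5.860e-01 1.009e-01 5.718e-01
  1.244e-01]
 [3.194e+02 2.819e+02 5.923e-01 9.270e-02 5.999e-01 8.020e-02 5.851e-01
  1.046e-01]
 [3.065e+02 2.759e+02 6.254e-01 9.350e-02 6.337e-01 8.110e-02 6.174e-01
  1.054e-01]
 [3.037e+02 2.695e+02 6.400e-01 8.190e-02 6.486e-01 6.920e-02 6.317e-01
  9.410e-02]]
```

```bash
python3 -m crank '[[-1,[0,0,-0.15],[0,0,0]],[-1,[0,0,-0.15],[0,0,0]],[-1,[0,0,0],[0,0,-0.1]],[-1,[0,0,0],[0,0,-0.12]],[-1,[0,0,0],[0,0,-0.1]]]' 40| grep -E "posi|force|width"
python3 -m crank '[[-1,[0,-0.1,0],[0,0,0]],[-1,[0,-0.3,0],[0,0,0]],[-1,[0,-0.35,0],[0,0,0]],[-1,[0,-0.35,0],[0,0,0]],[-1,[0,-0.35,0],[0,0,0]]]' 40| grep -E "posi|force|width"
python3 -c "
from h import *
plan([.4957,.1405,.06],.016)"
```

```text
position: [0.5491, -0.166, 0.1227]
ft_force: [0.3, 0.1, -1.4]
grip_width: 0.809
position: [0.5471, -0.0481, 0.1221]
ft_force: [0.2, 0.9, -0.5]
grip_width: 0.808
t 17.05 pos [ 0.5471 -0.0481  0.1221] yaw [1.    0.011] tilt [ 0.001  -0.0001] F [ 0.17  0.86 -0.46] w 0.808
shift units [-0.616 -2.365  0.775] mm [ -49.3 -189.2   62. ] turn units [ 0.0001 -0.0013 -0.006 ]
```

```bash
python3 -m crank '[[-1,[-0.1,-0.35,0],[0,0,0]],[-1,[-0.1,-0.35,0],[0,0,0]],[-1,[-0.1,-0.35,0],[0,0,0]],[-1,[-0.1,-0.35,0],[0,0,0]],[-1,[-0.1,-0.35,0],[0,0,0]]]' 40| grep -E "posi|force|width"
python3 -m crank '[[-1,[-0.1,-0.25,0],[0,0,0]],[-1,[0,-0.1,0],[0,0,0]],[-1,[0,0,0],[0,0,0]],[-1,[0,0,0],[0,0,0]],[-1,[0,0,0],[0,0,0]]]' 40| grep -E "posi|force|width"
python3 -c "
from h import *
plan([.4957,.1405,.06],.016)"
```

```text
position: [0.5047, 0.0913, 0.122]
ft_force: [0.6, 0.5, -1.6]
grip_width: 0.814
position: [0.4971, 0.1161, 0.1212]
ft_force: [0.4, 0.1, -1.4]
grip_width: 0.813
t 18.05 pos [0.4971 0.1161 0.1212] yaw [1.    0.011] tilt [ 0.0001 -0.0005] F [ 0.45  0.14 -1.37] w 0.813
shift units [-0.015 -0.305  0.764] mm [ -1.2 -24.4  61.1] turn units [ 0.0006 -0.0001 -0.0058]
```

Now I'll align, lower to 60 mm and look.

```bash
python3 -m crank '[[-1,[-0.015,-0.15,0],[0,0,-0.006]],[-1,[0,-0.155,0.1],[0,0,0]],[-1,[0,0,0.3],[0,0,0]],[-1,[0,0,0.25],[0,0,0]],[-1,[0,0,0.1],[0,0,0]]]' 40| grep -E "posi|force|width"
python3 -m crank '[[-1,[0,0,0],[0,0,0]],[-1,[0,0,0],[0,0,0]],[-1,[0,0,0],[0,0,0]],[-1,[0,0,0],[0,0,0]],[-1,[0,0,0],[0,0,0]]]' 40| grep -E "posi|force|width"
python3 -c "
from h import *
plan([.4957,.1405,.06],.016)
t=manip.camera('top');s=manip.camera('side')
cv2.imwrite('pics/top10.png',t);cv2.imwrite('pics/side10.png',s)
c=cv2.convertScaleAbs(cv2.resize(s[240:360,260:390],None,fx=6,fy=5,interpolation=cv2.INTER_CUBIC),alpha=1.7);cv2.imwrite('pics/side10z.png',c)
c=cv2.convertScaleAbs(cv2.resize(t[210:320,210:320],None,fx=5,fy=5,interpolation=cv2.INTER_CUBIC),alpha=1.7);cv2.imwrite('pics/top10z.png',c)
"
```

```text
position: [0.494, 0.1419, 0.0594]
ft_force: [0.5, 0.7, -0.5]
grip_width: 0.809
position: [0.4954, 0.1419, 0.0617]
ft_force: [-0.3, 0.4, -0.5]
grip_width: 0.805
t 19.05 pos [0.4954 0.1419 0.0617] yaw [1.    0.018] tilt [0.001 0.   ] F [-0.28  0.43 -0.51] w 0.805
shift units [0.003 0.017 0.021] mm [0.3 1.4 1.7] turn units [ 0.     -0.0013  0.003 ]
```

View pics/side10z.png

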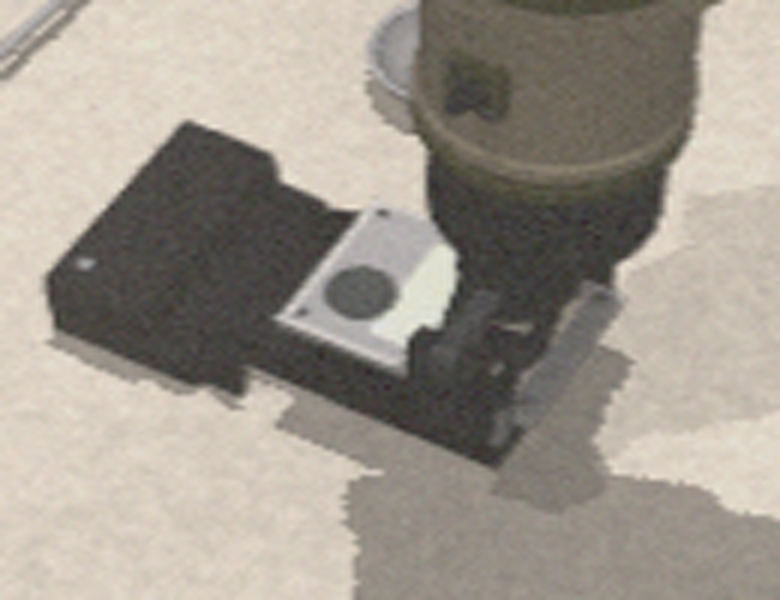

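View pics/top10z.png

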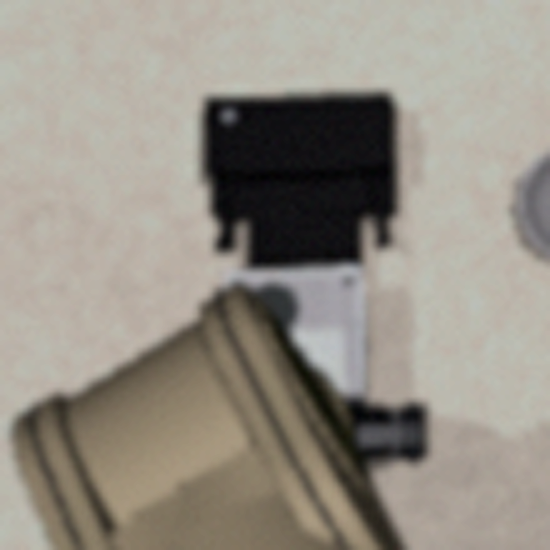

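```bash
python3 -c "
from h import *
S=lambda l:np.array(l)/[6,5]-[.42,.4]+[260,240]
T=lambda l:np.array(l)/5-.4+[210,210]
a=plane('side',S([(380,206),(275,319)]),.0665);print(a)
b=plane('top',T([(240,268),(368,264),(360,425)]),.0665);print(b)
print(S([(380,206),(275,319)]),T([(240,268),(368,264)]))"
```

```text
[[0.57198335 0.11176449 0.0665    ]
 [0.57468644 0.17800979 0.0665    ]]
[[0.5775422  0.16918192 0.0665    ]
 [0.57853597 0.10525606 0.0665    ]
 [0.49845967 0.10992851 0.0665    ]]
[[322.91333333 280.8       ]
 [305.41333333 303.4       ]] [[257.6 263.2]
 [283.2 262.4]]
```

```bash
python3 -c "
from h import *
tcp=np.array([.4954,.1419]);e=np.array([1,.018]);n=np.array([-.018,1])
for pit in(0,.06,.11):
  L=[]
  for x in(.0813,-.0187):
    for y in(-.035,.035):
      p=tcp+e*x+n*y; L.append([*p,.0665-pit*x])
  print(pit);print(((proj('side',L)-[260,240]+[.42,.4])*[6,5]).round(),((proj('top',L)-210+.4)*5).round())"
```

```text
0
[[372. 195.]
 [271. 318.]
 [624. 294.]
 [529. 424.]] [[362. 267.]
 [222. 271.]
 [367. 468.]
 [226. 473.]]
0.06
[[372. 201.]
 [271. 324.]
 [624. 292.]
 [529. 423.]] [[363. 267.]
 [223. 272.]
 [367. 468.]
 [226. 473.]]
0.11
[[372. 207.]
 [272. 329.]
 [624. 291.]
 [529. 421.]] [[363. 267.]
 [224. 272.]
 [367. 468.]
 [225. 473.]]
```

```bash
python3 -c "
from h import *
s=cv2.imread('pics/side10.png')
c=cv2.convertScaleAbs(cv2.resize(s[270:330,295:370],None,fx=10,fy=10,interpolation=cv2.INTER_CUBIC),alpha=2)
tcp=np.array([.4954,.1419]);e=np.array([1,.018]);n=np.array([-.018,1])
for x in(.0813,-.0187):
    for y in(-.035,.035):
      for z,col in((.0665,(0,0,255)),(.057,(255,0,0))):
        p=(proj('side',[*(tcp+e*x+n*y),z])[0]-[295,270]+.45)*10;cv2.circle(c,tuple(int(v) for v in p),4,col,1)
cv2.imwrite('pics/s10zz.png',c)"
```

```text
(no output)
```

View pics/s10zz.png

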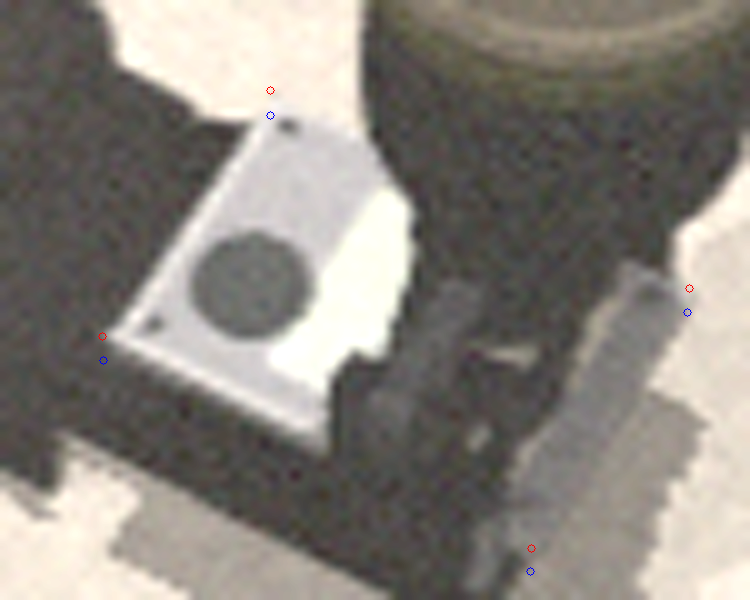

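```bash
python3 -c "
from h import *
a=plane('side',np.array([(163,69),(88,127)])/5-.4+[330,165],.041);print('orig side',a,np.linalg.norm(a[0]-a[1]))
t0=plane('top',np.array([(315,152),(171,120)])/7-.43+[365,210],.041);print('orig top',t0,np.linalg.norm(t0[0]-t0[1]))
b=plane('side',np.array([(288,125),(152,324)])/10-.45+[295,270],.0665);print('now',b,np.linalg.norm(b[0]-b[1]))
t=cv2.imread('pics/top10.png')
c=cv2.convertScaleAbs(cv2.resize(t[225:305,235:310],None,fx=7,fy=7,interpolation=cv2.INTER_CUBIC),alpha=1.8);cv2.imwrite('pics/t10zz.png',c)"
```

```text
orig side [[ 0.65302523 -0.22158387  0.041     ]
 [ 0.66628331 -0.16697736  0.041     ]] 0.056192945569869895
orig top [[ 0.65466933 -0.21904664  0.041     ]
 [ 0.6673088  -0.16632294  0.041     ]] 0.05421756577846875
now [[0.56957393 0.11402674 0.0665    ]
 [0.56881017 0.17052003 0.0665    ]] 0.05649844924620079
```

View pics/t10zz.png

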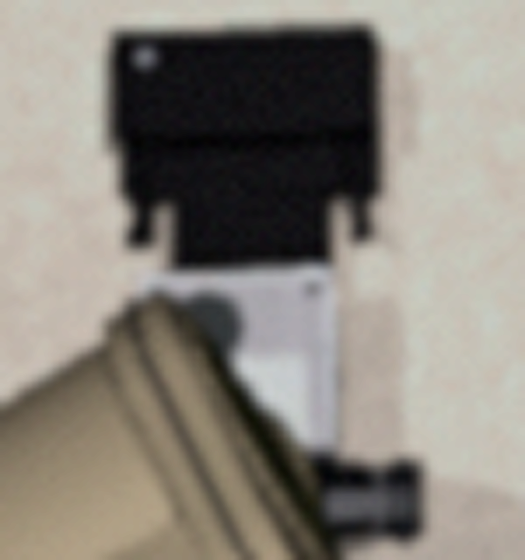

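Screw spacing is unchanged, so the drive hangs level in the jaws. The drive centre is about (0.526, 0.1425) and the bed midline about 0.141, so I'll shift 1.4 mm and lower.

```bash
python3 -m crank '[[-1,[0,0.018,0.05],[0,0,0.001]],[-1,[0,0,0.1],[0,0,0]],[-1,[0,0,0.1],[0,0,0]],[-1,[0,0,0.08],[0,0,0]],[-1,[0,0,0.03],[0,0,0]]]' 40| grep -E "posi|force|width"
python3 -m crank '[[-1,[0,0,0.01],[0,0,0]],[-1,[0,0,0.005],[0,0,0]],[-1,[0,0,0],[0,0,0]],[-1,[0,0,0],[0,0,0]],[-1,[0,0,0],[0,0,0]]]' 40| grep -E "posi|force|width"
python3 -c "
from h import *
plan([.4957,.1405,.0267],.016)
s=manip.camera('side')
c=cv2.convertScaleAbs(cv2.resize(s[250:350,260:370],None,fx=7,fy=6,interpolation=cv2.INTER_CUBIC),alpha=1.8);cv2.imwrite('pics/side11z.png',c)"
```

```text
position: [0.4945, 0.1403, 0.0311]
ft_force: [-0.2, -0.1, -1.4]
grip_width: 0.806
position: [0.4953, 0.1404, 0.0313]
ft_force: [0.9, 0.7, -1.2]
grip_width: 0.807
t 20.15 pos [0.4953 0.1404 0.0313] yaw [1.    0.018] tilt [ 0.0005 -0.    ] F [ 0.95  0.7  -1.23] w 0.807
shift units [ 0.005 -0.001  0.058] mm [ 0.4 -0.1  4.6] turn units [ 0.0001 -0.0006  0.0022]
```

View pics/side11z.png

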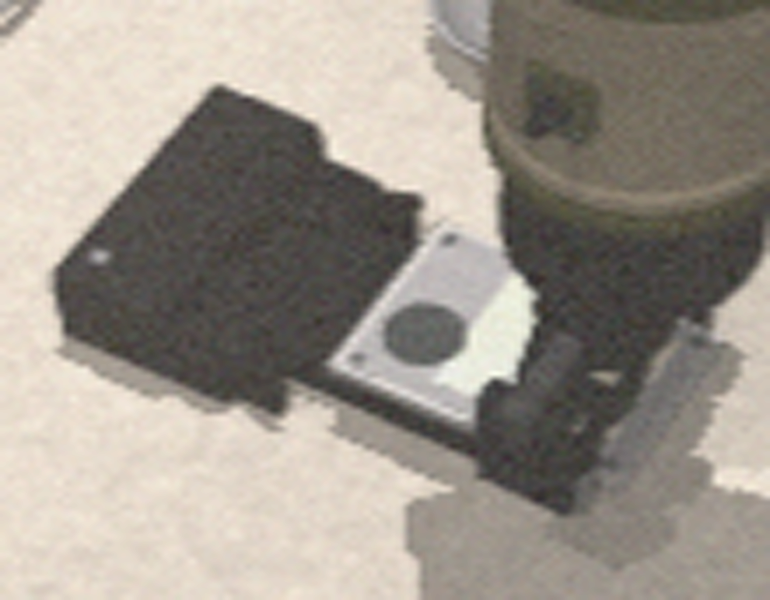

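```bash
python3 -c "
from h import *
b=plane('side',np.array([(449,239),(358,357)])/[7,6]-.43+[260,250],.036);print(b,b.mean(0))"
python3 -m crank '[[-1,[0.005,0,0.012],[0,0,0.002]],[-1,[0,0,0.012],[0,0,0]],[-1,[0,0,0.008],[0,0,0]],[-1,[0,0,0.005],[0,0,0]],[-1,[0,0,0.005],[0,0,0]]]' 40| grep -E "posi|force|width"
python3 -m crank '[[-1,[0,0,0.004],[0,0,0]],[-1,[0,0,0.004],[0,0,0]],[-1,[0,0,0.004],[0,0,0]],[-1,[0,0,0.004],[0,0,0]],[-1,[0,0,0],[0,0,0]]]' 40| grep -E "posi|force|width"
```

```text
[[0.56949991 0.11258888 0.036     ]
 [0.5682016  0.16877073 0.036     ]] [0.56885075 0.14067981 0.036     ]
position: [0.4955, 0.1404, 0.0277]
ft_force: [-0.1, 0.7, -1.4]
grip_width: 0.809
position: [0.4956, 0.1405, 0.0269]
ft_force: [-2.4, -0.9, 6.1]
grip_width: 0.805
```

```bash
python3 -m crank '[[-1,[0,0,-0.008],[0,0,0]],[-1,[0.01,0,0],[0,0,0]],[-1,[0.02,0,0],[0,0,0]],[-1,[0.03,0,0],[0,0,0]],[-1,[0.03,0,0],[0,0,0]]]' 30| grep -E "posi|force|width"
python3 -m crank '[[-1,[0.035,0,0],[0,0,0]],[-1,[0.035,0,0],[0,0,0]],[-1,[0.035,0,0],[0,0,0]],[-1,[0.035,0,0],[0,0,0]],[-1,[0.035,0,0],[0,0,0]]]' 30| grep -E "posi|force|width"
python3 -c "
from h import *
plan([.4957+.0615,.1415,.0267],.016)
s=manip.camera('side')
c=cv2.convertScaleAbs(cv2.resize(s[250:350,260:370],None,fx=7,fy=6,interpolation=cv2.INTER_CUBIC),alpha=1.8);cv2.imwrite('pics/side12z.png',c)"
```

```text
position: [0.5029, 0.1405, 0.0271]
ft_force: [0.1, 0.1, -1.1]
grip_width: 0.81
position: [0.5169, 0.1407, 0.0271]
ft_force: [0.8, 0.2, -0.4]
grip_width: 0.812
t 22.2 pos [0.5169 0.1407 0.0271] yaw [1.    0.016] tilt [ 0.     -0.0001] F [ 0.83  0.17 -0.41] w 0.812
shift units [ 0.503 -0.002  0.005] mm [40.3 -0.1  0.4] turn units [ 0.0001 -0.      0.0002]
```

View pics/side12z.png

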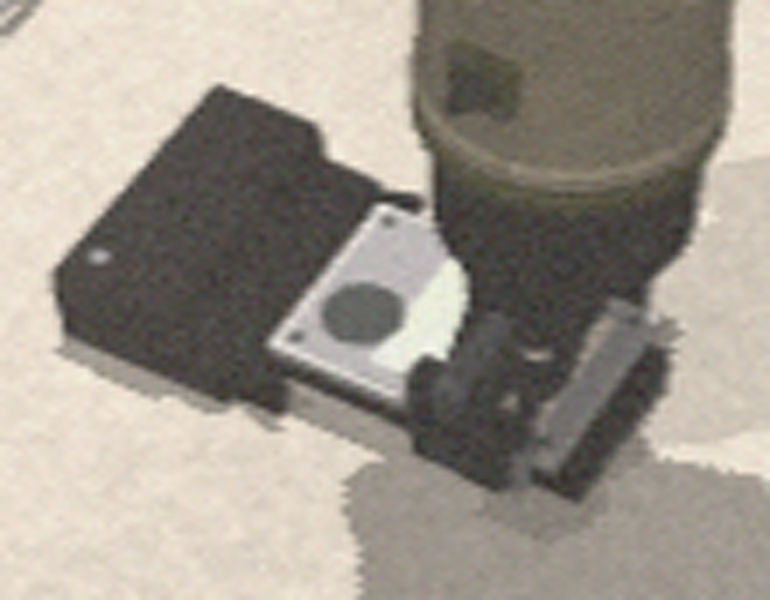

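Straight and level, and the front end is entering between the guides. I'll continue.

```bash
python3 -m crank '[[-1,[0.035,0,0],[0,0,0]],[-1,[0.035,0,0],[0,0,0]],[-1,[0.035,0,0],[0,0,0]],[-1,[0.03,0,0],[0,0,0]],[-1,[0.03,0,0],[0,0,0]]]' 30| grep -E "posi|force|width"
python3 -m crank '[[-1,[0.025,0,0],[0,0,0]],[-1,[0.025,0,0],[0,0,0]],[-1,[0.025,0,0],[0,0,0]],[-1,[0.025,0,0],[0,0,0]],[-1,[0.025,0,0],[0,0,0]]]' 25| grep -E "posi|force|width"
python3 -c "
from h import *
plan([.4957+.0615,.1415,.0267],.016)
s=manip.camera('side')
c=cv2.convertScaleAbs(cv2.resize(s[250:350,260:370],None,fx=7,fy=6,interpolation=cv2.INTER_CUBIC),alpha=1.8);cv2.imwrite('pics/side13z.png',c)"
```

```text
position: [0.5301, 0.141, 0.0271]
ft_force: [-0.0, 0.5, -0.7]
grip_width: 0.808
position: [0.5401, 0.1411, 0.0271]
ft_force: [-0.6, -0.6, -0.7]
grip_width: 0.808
t 23.25 pos [0.5401 0.1411 0.0271] yaw [1.    0.016] tilt [ 0.     -0.0001] F [-0.6  -0.61 -0.7 ] w 0.808
shift units [ 0.214 -0.001  0.005] mm [17.1 -0.1  0.4] turn units [ 0.0001 -0.      0.0001]
```

View pics/side13z.png

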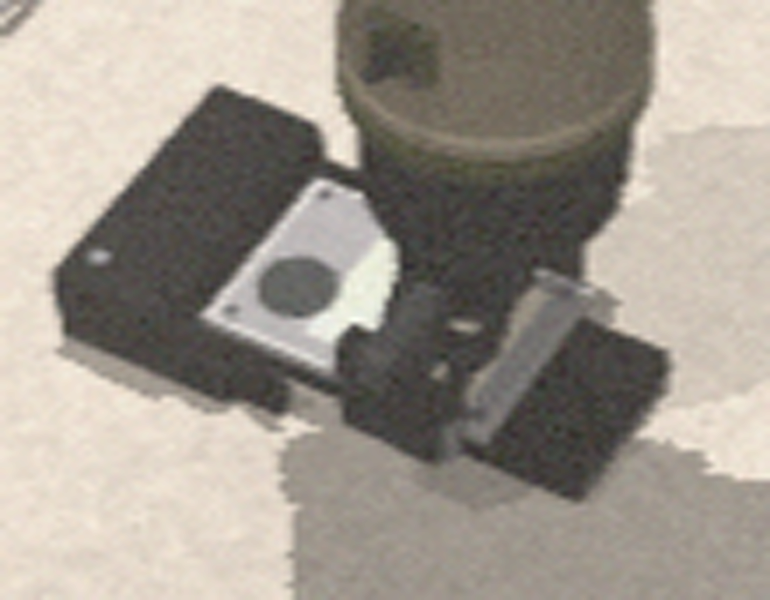

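```bash
python3 -m crank '[[-1,[0.015,0,0],[0,0,0]],[-1,[0.015,0,0],[0,0,0]],[-1,[0.015,0,0],[0,0,0]],[-1,[0.015,0,0],[0,0,0]],[-1,[0.015,0,0],[0,0,0]]]' 25| grep -E "posi|force|width"
python3 -m crank '[[-1,[0.012,0,0],[0,0,0]],[-1,[0.012,0,0],[0,0,0]],[-1,[0.012,0,0],[0,0,0]],[-1,[0.012,0,0],[0,0,0]],[-1,[0,0,0],[0,0,0]]]' 25| grep -E "posi|force|width"
```

```text
position: [0.546, 0.1412, 0.0271]
ft_force: [0.0, -0.4, -1.2]
grip_width: 0.807
position: [0.5499, 0.1412, 0.0271]
ft_force: [-0.4, 0.0, -1.8]
grip_width: 0.81
```

```bash
python3 -m crank '[[-1,[0.009,0,0],[0,0,0]],[-1,[0.009,0,0],[0,0,0]],[-1,[0.009,0,0],[0,0,0]],[-1,[0.009,0,0],[0,0,0]],[-1,[0,0,0],[0,0,0]]]' 25| grep -E "posi|force|width"
```

```text
position: [0.5527, 0.1413, 0.0272]
ft_force: [-0.4, 0.1, -0.9]
grip_width: 0.804
```

```bash
python3 -m crank '[[-1,[0.007,0,0],[0,0,0]],[-1,[0.007,0,0],[0,0,0]],[-1,[0.007,0,0],[0,0,0]],[-1,[0.007,0,0],[0,0,0]],[-1,[0,0,0],[0,0,0]]]' 25| grep -E "posi|force|width"
python3 -c "
from h import *
s=manip.camera('side')
c=cv2.convertScaleAbs(cv2.resize(s[250:350,260:370],None,fx=7,fy=6,interpolation=cv2.INTER_CUBIC),alpha=1.8);cv2.imwrite('pics/side14z.png',c)"
```

```text
position: [0.5549, 0.1413, 0.0272]
ft_force: [0.1, -0.6, -0.8]
grip_width: 0.809
```

View pics/side14z.png

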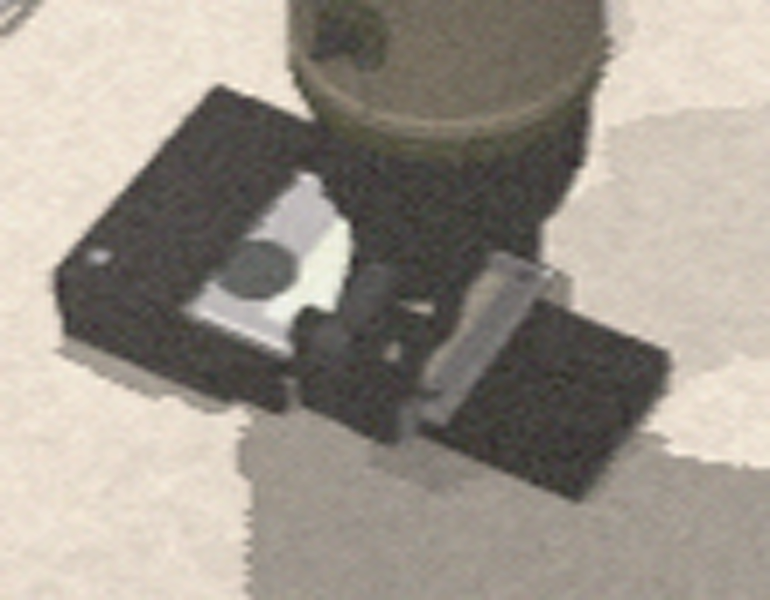

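```bash
python3 -m crank '[[-1,[0.006,0,0],[0,0,0]],[-1,[0.006,0,0],[0,0,0]],[-1,[0.006,0,0],[0,0,0]],[-1,[0.006,0,0],[0,0,0]],[-1,[0,0,0],[0,0,0]]]' 20| grep -E "posi|force|width"
```

```text
position: [0.5553, 0.1414, 0.027]
ft_force: [-9.0, -2.0, 6.1]
grip_width: 0.814
```

```bash
python3 -m crank '[[-1,[0.006,0,0],[0,0,0]],[-1,[0.006,0,0],[0,0,0]],[-1,[0.006,0,0],[0,0,0]],[-1,[0.006,0,0],[0,0,0]],[-1,[0,0,0],[0,0,0]]]' 20| grep -E "posi|force|width"
```

```text
position: [0.5554, 0.1415, 0.0269]
ft_force: [-19.0, -2.6, 15.2]
grip_width: 0.814
```

Contact at the stop. I'll unload it and look before letting go.

```bash
python3 -m crank '[[-1,[-0.01,0,0],[0,0,0]],[-1,[-0.01,0,0],[0,0,0]],[-1,[-0.01,0,0],[0,0,0]],[-1,[-0.01,0,0],[0,0,0]],[-1,[0,0,0],[0,0,0]]]' 20| grep -E "posi|force|width"
python3 -c "
from h import *
s=manip.camera('side');t=manip.camera('top');cv2.imwrite('pics/side15.png',s)
plan([.5555,.1415,.0267],.016)
c=cv2.convertScaleAbs(cv2.resize(s[260:340,265:345],None,fx=7,fy=7,interpolation=cv2.INTER_CUBIC),alpha=2);cv2.imwrite('pics/side15z.png',c)"
```

```text
position: [0.5553, 0.1413, 0.027]
ft_force: [-3.5, -0.5, -0.1]
grip_width: 0.809
t 26.95 pos [0.5553 0.1414 0.027 ] yaw [1.    0.016] tilt [-0.0004 -0.0001] F [-3.17 -0.46  0.16] w 0.808
shift units [ 0.002 -0.001  0.004] mm [ 0.2 -0.1  0.3] turn units [0.0001 0.0005 0.0003]
```

View pics/side15z.png

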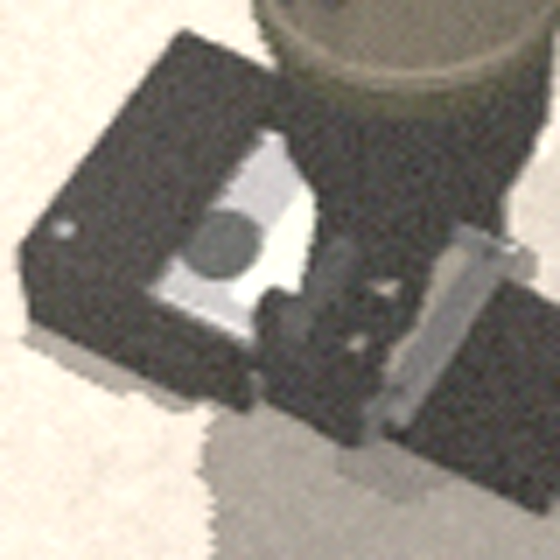

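```bash
python3 -c "
from h import *
b=plane('side',np.array([(225,244)])/7-.43+[265,260],.0315);print(b,b[0,0]-.0298)
# slot face visible edge: drive top line at slot
f=plane('side',np.array([(268,132),(150,290)])/7-.43+[265,260],.0315);print(f)
r=plane('side',np.array([(533,250),(415,425)])/7-.43+[265,260],.0315);print(r)
"
```

```text
[[0.61467238 0.15074096 0.0315    ]] 0.5848723773856478
[[0.62518249 0.10874369 0.0315    ]
 [0.62558505 0.17635058 0.0315    ]]
[[0.53175411 0.104411   0.0315    ]
 [0.53200861 0.17564386 0.0315    ]]
```

```bash
python3 -c "
from h import *
q=lambda l,z:plane('side',np.array(l)/7-.43+[265,260],z)
for z in(0.01,.02,.027):print(z,q([(266,385),(375,440),(250,408),(245,375)],z)[:,:2].round(4).tolist())"
python3 - <<'E'
from h import *
# expected flare end dock(7,±36..40), finger front edge at TCP+11, y+36..50
d=lambda x,y,z:[.582+x-.016*y,.1412+y+.016*x,z]
print((proj('side',[d(.007,.0365,.027),d(.007,.042,.027),d(.007,.042,0),d(-.0157,.036,.015),d(-.0157,.05,.015),d(-.0157,.05,.02)])-[265,260]+.43)*7)
E
```

```text
0.01 [[0.5846, 0.1763], [0.546, 0.1758], [0.5846, 0.1856], [0.592, 0.1766]]
0.02 [[0.5813, 0.1811], [0.5431, 0.1805], [0.5813, 0.1903], [0.5886, 0.1814]]
0.027 [[0.579, 0.1844], [0.541, 0.1839], [0.5789, 0.1936], [0.5863, 0.1847]]
[[251.09816176 354.73925937]
 [241.69302953 368.48154016]
 [244.77144385 413.2350652 ]
 [317.21309752 405.78766726]
 [293.6774083  441.1671449 ]
 [293.27411394 432.93360933]]
```

A gap of about 2 px shows between finger and guide flare, so the contact is most likely the stop. I'll release and lift straight up.

```bash
python3 -m crank '[[0.7,[0,0,0],[0,0,0]],[0.85,[0,0,0],[0,0,0]],[1,[0,0,0],[0,0,0]],[1,[0,0,0],[0,0,0]],[1,[0,0,0],[0,0,0]]]' 20| grep -E "posi|force|width"
python3 -m crank '[[1,[0,0,-0.03],[0,0,0]],[1,[0,0,-0.1],[0,0,0]],[1,[0,0,-0.3],[0,0,0]],[1,[0,0,-0.4],[0,0,0]],[1,[-0.3,0,-0.2],[0,0,0]]]' | grep -E "posi|force|width"
python3 -m crank '[[1,[-0.5,0,0],[0,0,0]],[-1,[-0.5,0,0],[0,0,0]],[-1,[-0.2,0,0],[0,0,0]],[-1,[0,0,0],[0,0,0]],[-1,[0,0,0],[0,0,0]]]' | grep -E "posi|force|width"
python3 -c "
from h import *
s=manip.camera('side');t=manip.camera('top');cv2.imwrite('pics/side16.png',s);cv2.imwrite('pics/top16.png',t)
c=cv2.convertScaleAbs(cv2.resize(s[260:340,265:345],None,fx=7,fy=7,interpolation=cv2.INTER_CUBIC),alpha=2);cv2.imwrite('pics/side16z.png',c)
c=cv2.convertScaleAbs(cv2.resize(t[220:305,230:310],None,fx=7,fy=7,interpolation=cv2.INTER_CUBIC),alpha=2);cv2.imwrite('pics/top16z.png',c)"
```

```text
position: [0.5557, 0.1414, 0.0273]
ft_force: [-0.4, 0.2, 1.2]
grip_width: 0.998
position: [0.5341, 0.1413, 0.1128]
ft_force: [-0.1, -0.6, 1.3]
grip_width: 1.001
position: [0.4364, 0.1394, 0.1104]
ft_force: [-0.5, 0.4, 1.2]
grip_width: 0.333
```

View pics/side16z.png

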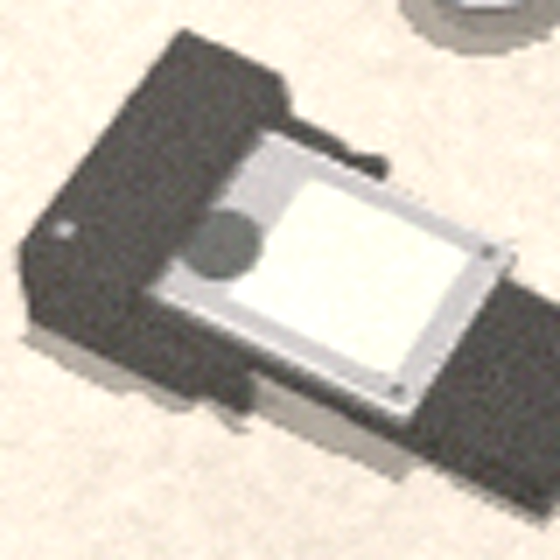

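View pics/top16z.png

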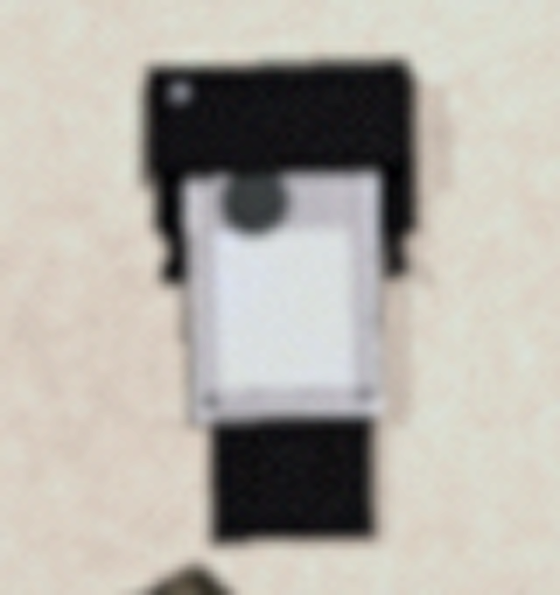

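```bash
python3 -c "
from h import *
t=cv2.imread('pics/top16.png');s=cv2.imread('pics/side16.png')
T=lambda l,z:plane('top',np.array(l)/7-.43+[230,220],z)[:,:2]
g=cv2.cvtColor(t,cv2.COLOR_BGR2GRAY).astype(float)
for c in(262,268,274,280):
  col=g[255:302,c]; r=np.arange(255,302)
  i=np.where((col[:-1]>50)&(col[1:]<=50))[0][-1] if 0 else np.where((col[:-1]>55)&(col[1:]<=55))[0][0]
  j=np.where((col[i+2:-1]<=55)&(col[i+3:]>55))[0][0]+i+2
  e=lambda k:255+k+(55-col[k])/(col[k+1]-col[k])
  a=plane('top',[(c,e(i))],.0315)[0];b=plane('top',[(c,e(j))],.022)[0]
  print(c,a[:2].round(4),b[:2].round(4),round((a[0]-b[0])*1000,2))
print(comp('side',s,(265,260,80,80),(310,300),75,.0315)[0],'side rect (cut by head)')
S=lambda l:plane('side',np.array(l)/7-.43+[265,260],.0315)[:,:2]
print(S([(515,252),(405,413),(487,251),(400,389),(225,244)]))
p=plane('side',np.array([(354.8,315),(354.8,308.1)]),.022);print(p)
plan([.50,.1403,.047],.016)
"
```

```text
262 [0.5364 0.1627] [0.4915 0.1641] 44.92
268 [0.5373 0.1473] [0.4929 0.1486] 44.39
274 [0.5372 0.1319] [0.4926 0.1332] 44.64
280 [0.537  0.1165] [0.4924 0.1177] 44.59
((598.2683715820312, 149.62664794921875), (180.69424438476562, 200.4879913330078), 30.494779586791992) side rect (cut by head)
[[0.53617607 0.10785723]
 [0.53664711 0.17365245]
 [0.54378657 0.11192285]
 [0.54210961 0.16735846]
 [0.61467238 0.15074096]]
[[0.48463979 0.12671057 0.022     ]
 [0.49268907 0.11184698 0.022     ]]
t 28.55 pos [0.4366 0.1395 0.11  ] yaw [1.    0.016] tilt [0.001  0.0005] F [ 0.12 -0.14  0.58] w 0.148
shift units [0.791 0.003 0.788] mm [63.3  0.3 63. ] turn units [-0.0006 -0.0012 -0.0004]
```

```bash
python3 -c "
from h import *
s=manip.camera('side');t=manip.camera('top')
s0=cv2.imread('pics/side0.png');t0=cv2.imread('pics/top0.png')
for n,a,b,bx in(('dish',t0,t,(305,232,40,36)),('screwdriver',t0,t,(280,185,85,22)),('mouse',t0,t,(465,250,40,55)),('pliers',t0,t,(120,278,75,52)),('pliers s',s0,s,(250,395,50,85))):
  x,y,w,h=bx;d=cv2.absdiff(a[y:y+h,x:x+w],b[y:y+h,x:x+w]);print(n,d.max(),d.mean().round(2))
print(comp('top',t,(365,210,60,70),(400,250),76,.0315)[0],comp('side',s,(330,165,75,65),(375,197),80,.0315)[0])
cv2.imwrite('pics/side17.png',s)
c=cv2.convertScaleAbs(cv2.resize(s[160:235,325:410],None,fx=7,fy=7,interpolation=cv2.INTER_CUBIC),alpha=2);cv2.imwrite('pics/side17z.png',c)"
```

```text
dish 5 2.05
screwdriver 5 2.03
mouse 6 1.81
pliers 5 2.1
pliers s 21 8.71
((619.4952392578125, -182.1593780517578), (70.07646942138672, 98.91297149658203), 76.57756805419922) ((578.7645263671875, -205.93019104003906), (114.74127197265625, 17.25523567199707), 56.22922134399414)
```

View pics/side17z.png

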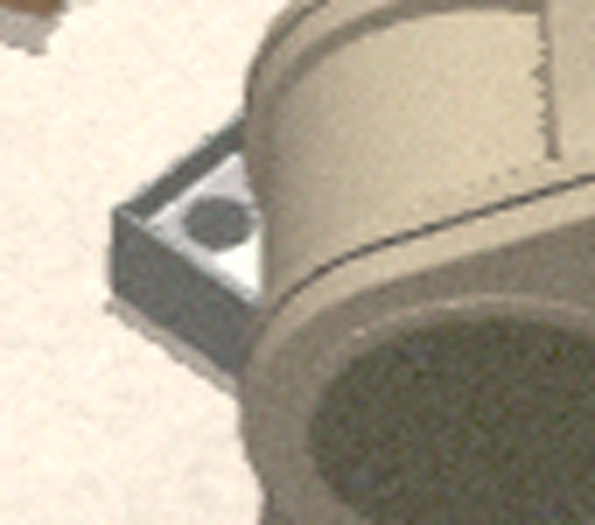

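View pics/side17.png

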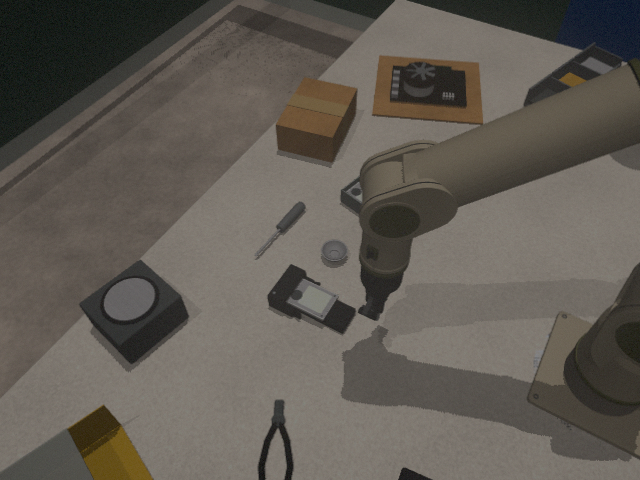

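The top view puts drive 2 at (0.6195, -0.1822), against (0.6196, -0.1826) for the stack at the start, so it has not moved. The bystanders are unchanged and the arm is clear of everything. The side picture shows the drive at (315,298) seated in the dock, so I'll hand in.

```bash
python3 -c "
from workcell import manip
print(manip.get_obs()['clock']);print(manip.hand_in())"
```

```text
28.65
the job is handed in; nothing more can be done
None
```

The top drive is in the dock, released, and the job was handed in at 28.65 s. I touched down slowly and slid the drive about 40 mm out over the open front at roughly 3–6 N. I then gripped it by its sides, laid it on the bed and pushed it into the slot until it met a rigid stop.

**Push force:** At the stop the push reached about 19 N forward (about 24 N in total) because I sent one step more than was needed. I unloaded it to about 3 N before letting go. That stayed under the 40 N limit.

**Depth in the slot:** In the top view the drive's rear edge lies about 44.6 mm past the start of the bed; fully home is 45 mm. Together with the rigid contact, that puts it within about 0.5 mm of home. A rougher estimate from the side view read about 2 mm short, where one pixel is about 2 mm. I did not repeat the push to settle this.

**Straightness:** The drive looked flat and straight in both views.

**Everything else:** In the top view the second drive is within 0.5 mm of where it lay. The mouse, pliers, screwdriver and dish are unchanged in the top picture. The arm shaded the pliers and partly hid the holder in the side view, so those side comparisons were unusable. The arm was clear of everything at hand-in.

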